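Bring the emergency charging set over compression, ready to start

ROBOT

A 6-joint arm with a two-finger parallel gripper is mounted at the origin on the work surface. World frame = base frame: x ahead of the robot, y to its left, z up, the work surface at z = 0. Lengths are in m, angles in rad, forces in N, time in s.
With the tool pointing down it reaches from about 0.3 to 0.875 m from the base axis. Payload 4.2 kg.
Tool frame: the origin (TCP) lies at the very end of the fingers, on their centre line; the grasp point (between the pads) lies 19 mm behind it (arm.hold_point_z is the distance from the TCP to the grasp point, in m); z points along the fingers, y is the direction in which the jaws open and shut (so a half turn about z gives the same grasp; the last joint's range is limited). The gripper opens to 85 mm and grips with 20 to 120 N. Pads are 22 mm wide; open, the fingers measure 114 mm over their backs; the gripper's body (76 mm by 85 mm) begins 54 mm behind the grasp point. The pads swing forward as they close: fully open they stand 13 mm farther back than shut.
Start: joints at [-1.29, 0.32, 1.565, -0, 1.257, -0.02], TCP at [0.17, -0.549, 0.231] pointing down, gripper open.
Joint ranges: [-3.11, 3.11], [-0.84, 2.01], [0.21, 2.61], [-1.34, 4.49], [0.05, 2.63], [-2.56, 2.56]. Speed limits (rad/s): [2.57, 2.57, 3.14, 3.14, 3.14, 3.14].

INTERFACE

Orientations are given as a rotation vector (axis times angle).
In Python, from cell import arm gives the robot as it stands.
- The arm moves only by the tool move_arm, never from a script. Its argument "steps" is a list of rows, each a list of 7 numbers: the finger opening in mm, from 0 to 85.4, then the shift along the tool's x, y, z in mm, then the turn, a rotation vector about the tool's x, y, z in rad. A call has 1 to 20 rows; each row is the pose to reach, as a shift and turn from the pose commanded when the call began, along the tool's axes at that moment; what a row does not reach only later rows make up. A row lasts 1/12 s, in which the tool goes at most 41.7 mm and 7.16 degrees, less where a joint would pass 70% of its speed; a pose out of reach is approached as far as the arm can. A call with a gripper value outside its range is refused whole. The fingers move at their own pace and stop on an object; "grip_force" is the grip in N (left out, the last holds). Time passes only in rows, so rows that repeat a pose let the fingers close. It gives the time, the measured TCP pose, the force and the opening at its end, in the units of the state.
- arm.get_obs(): the state, without advancing time (a new reading comes with each control period).
- arm.capture(name): name is "scene" or "top" or "wrist"; returns (picture, depth): 420x560x3 uint8, red, green, blue; 420x560 float32, m along the optical axis (not along the pixel's ray), 0 where there is no reading.
- arm.calibration(name): a dict with "intrinsics" (3x3 intrinsics, pixels), "camera_from_world" (4x4, takes a point from world to camera coordinates); the wrist camera has in their place "tool_from_camera" (4x4, takes a point from camera to tool coordinates, whose origin is the TCP and whose axes are the flange's). Camera axes: x right, y down, z forward; pixel columns grow to the right and rows downward; lengths in m; the calibration is good to about 2 mm. A picture is of the moment at which its call begins: read the wrist's pose just before it. calibration takes no time and is no camera call.
- arm.hand_in(): hands the job in, once; it reports no verdict.
The state is a dict: "time": time; "qpos": joint angles; "joint_vel": joint speeds; "tau": joint torques, N m; "ee_pos": TCP position; "tcp_rot": TCP orientation; "force": force on the tool from outside, world axes, zero at the start; "ft_torque": the same for the moment, N m; "width": opening from 0.0 (shut) to 1.0 (fully open).
Only numpy, scipy, OpenCV 4.12 (cv2) and the standard library are available. Lean on these libraries where they do the work, as an engineer would, in place of code of your own. Each camera call takes 0.05 s, during which the arm holds its last target.

TASK

Get the radio station's emergency charging set ready to start: first bring the throttle lever back to the green idle mark. Then turn the flywheel slowly by hand in the direction of its yellow arrows until you feel the compression build up, peak and fall right away again, and stop there, just past top dead centre, without letting it run on. Do not knock the fuel tank or the things standing around.

Things in the scene. Friction and masses are not known exactly. Their poses are not given: they have to be found in the camera images.
- genset: the charging set, fixed to the bench: one-cylinder engine on a dark skid, flywheel at its -y end, round alternator at its +y end, tank on top. Origin on the bench under the crankshaft; -x is its control side (throttle), y runs along the crankshaft, z up. Skid x -200 to 160 mm, y -140 to 160, 30 high; crankcase and finned cylinder x +-60, y -45 to 45, up to z 245; alternator z up to 185
- flywheel_centre (a point): centre of the flywheel on the crankshaft, 125 mm above the bench: plain steel disc 170 mm across, 24 mm thick (along the set's y); only a hub 80 mm across stands 10 mm proud of its outer face; 38 mm free between inner face and crankcase, but for a shaft boss 56 mm across. The tank covers its top: pinch the rim across its thickness at the upper part on the control side, hand leaning out from under the tank
- flywheel (a joint): angle in rad, growing along the yellow arrows: the top comes over to the control side (-x) and goes down there. Zero has no meaning; top dead centre (TDC) is not given, it lies 0.8 to 1.7 rad ahead of the start. Resistance at the rim: friction 7 N, rising to a peak of 13 N about 0.4 rad before TDC, 7 N at TDC, least (1-2 N) 0.4 rad past it, 7 N again from 0.7 rad past. Stays where left
- tank: flat blue fuel tank above engine and flywheel, fixed to the set: 115 x 195 x 55 mm (x, y, z), black filler cap 14 mm high on top, origin at the centre of its underside, axes as the set's. Underside 290 mm above the bench; its edge overhangs the crankshaft by 55 mm towards the control side
- throttle (a joint): angle of the throttle lever in rad about the set's y: 0 upright, growing towards the set's +x, stops at -0.75 (white mark, stop) and 0.5 (red mark, full). The green idle mark is at -0.35. Stiff: about 2 N at the knob; it stays where it is left
- throttle_pivot (a point): pivot of the throttle lever, 80 mm above the bench on the grey control box at the set's -x side; a steel quadrant disc of radius 54 mm, 5 mm thick, stands beside the lever at 16 to 21 mm in the set's +y and carries the marks on its edge
- throttle_knob (a point): centre of the black ball knob, 24 mm across, on the lever's end, 95 mm from the pivot
- idle_mark (a point): the green idle mark on the quadrant's edge, 54 mm from the pivot; the lever must point at it
- handheld_centre (a point): hand-held radio upright in its charger cup, 85 x 75 mm, with a rod aerial up to 265 mm high; loose, leave alone. The point is 80 mm above the bench
- battery_centre (a point): black battery pack lying flat, 56 x 105 x 26 mm; loose, leave alone. The point is its centre
- oil_centre (a point): grey oil bottle with red cap, 64 mm across, 190 mm high, upright; loose, leave alone. The point is half-way up
- spanner: steel spanner 150 mm long lying flat on the bench along its own x, origin under its middle; loose, leave alone

How it is judged:
By the outcome, as a careful person would: the job done as asked, in the order asked, and still so for the second after the job is handed in, with the robot touching nothing.
It also fails if it takes over 69 s, if anything falls off the work surface, if the arm or the gripper's body presses on something with over 40 N, if the wrist force passes 120 N, or if a joint passes its speed limit or range.

## Working session

There is one attempt and no reset: what is moved stays moved. The work goes in short steps, Python scripts to look and compute and a tool call to move; the robot and the scene stay as the last step left them, time stands still between calls to the robot, and variables do not carry over. Pictures are saved under pics/ and viewed, and the job is handed in when it is done.

Besides the shell and the picture viewer there is one more tool, called after "Emit:" in YAML: its name, and indented under it one key for each argument. move_arm: Moves the arm, as the interface text tells. Its arguments: {"type":"object","properties":{"steps":{"type":"array"},"grip_force":{"type":"number"}},"required":["steps"]}

```bash
ls; mkdir -p pics
python3 - <<'E'
from cell import arm
import cv2, numpy as np
np.set_printoptions(precision=4,suppress=True)
for n in("scene","top","wrist"):
    p,d=arm.capture(n); cv2.imwrite(f"pics/{n}0.png",p[:,:,::-1]); np.savez(f"pics/{n}0.npz",p=p,d=d)
    print(n,arm.calibration(n))
print(arm.get_obs(), arm.hold_point_z)
E
```

```text
pics
scene {'intrinsics': array([[433.7054,   0.    , 283.5967],
       [  0.    , 433.7054, 214.7094],
       [  0.    ,   0.    ,   1.    ]]), 'camera_from_world': array([[-0.9691, -0.2468,  0.0017,  0.5513],
       [-0.1817,  0.7087, -0.6817,  0.184 ],
       [ 0.167 , -0.661 , -0.7316,  1.0975],
       [ 0.    ,  0.    ,  0.    ,  1.    ]])}
top {'intrinsics': array([[503.8516,   0.    , 279.1494],
       [  0.    , 503.8516, 207.552 ],
       [  0.    ,   0.    ,   1.    ]]), 'camera_from_world': array([[ 0.0251, -0.9996, -0.0159,  0.0601],
       [-0.9963, -0.0237, -0.0827,  0.5618],
       [ 0.0823,  0.0179, -0.9964,  1.5079],
       [ 0.    ,  0.    ,  0.    ,  1.    ]])}
wrist {'intrinsics': array([[361.3385,   0.    , 279.1611],
       [  0.    , 361.3385, 211.9775],
       [  0.    ,   0.    ,   1.    ]]), 'tool_from_camera': array([[-0.001 , -0.9533, -0.3019,  0.0778],
       [ 1.    , -0.0007, -0.0013,  0.0005],
       [ 0.001 , -0.3019,  0.9533, -0.1416],
       [ 0.    ,  0.    ,  0.    ,  1.    ]])}
{'time': 0.15, 'qpos': array([-1.29  ,  0.3201,  1.5654, -0.    ,  1.2574, -0.02  ]), 'joint_vel': array([-0.0002, -0.0003, -0.0043,  0.002 , -0.0012,  0.0013]), 'tau': array([  0.0006, -41.5841, -23.4346,  -0.    ,   0.0059,   0.    ]), 'ee_pos': array([ 0.1703, -0.5488,  0.2307]), 'tcp_rot': array([-3.1048, -0.4706,  0.0003]), 'force': array([-0.1929,  1.4687,  0.7657]), 'ft_torque': array([0.0291, 0.0164, 0.0084]), 'width': 1.0027458962510052} 0.0187
```

View pics/scene0.png

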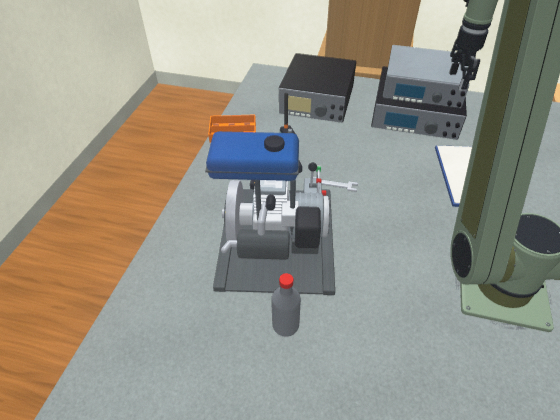

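View pics/top0.png

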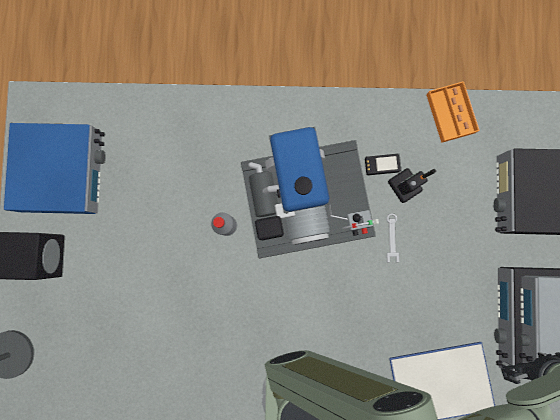

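View pics/wrist0.png

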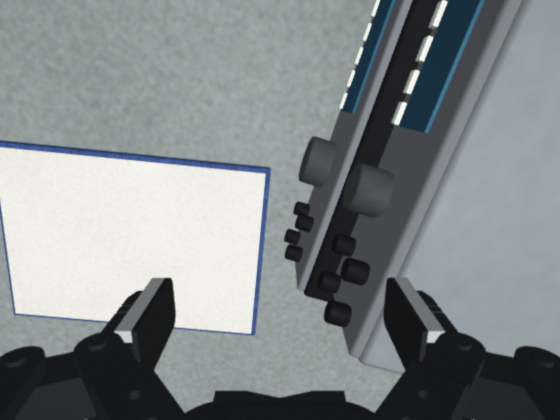

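```bash
cat > h.py <<'E'
import numpy as np, cv2
np.set_printoptions(precision=4,suppress=True)
from cell import arm
def ray(n,uv):
    c=arm.calibration(n);K=c["intrinsics"];T=c["camera_from_world"];R=T[:3,:3];t=T[:3,3]
    o=-R.T@t; d=R.T@np.linalg.inv(K)@np.array([uv[0],uv[1],1.]); return o,d
def onz(n,uv,z):
    o,d=ray(n,uv); return o+d*(z-o[2])/d[2]
def dep(n,uv,d):
    o,r=ray(n,uv); return o+r*d
def tri(obs):
    A=np.zeros((3,3));b=np.zeros(3)
    for o,d in obs:
        d=d/np.linalg.norm(d);P=np.eye(3)-np.outer(d,d);A+=P;b+=P@o
    x=np.linalg.solve(A,b)
    return x,[np.linalg.norm((np.eye(3)-np.outer(d,d)/(d@d))@(x-o)) for o,d in obs]
def proj(n,X):
    c=arm.calibration(n);T=c["camera_from_world"];p=c["intrinsics"]@(T[:3,:3]@X+T[:3,3]);return p[:2]/p[2]
E
python3 - <<'E'
from h import *
for n,b in(("top",(220,110,440,270)),("scene",(190,80,370,300))):
    p=np.load(f"pics/{n}0.npz")["p"]; x0,y0,x1,y1=b
    c=p[y0:y1,x0:x1,::-1]; s=3.6 if n=="top" else 2.7
    cv2.imwrite(f"pics/{n}0z.png",cv2.resize(c,None,fx=s,fy=s,interpolation=cv2.INTER_CUBIC))
Z=np.load("pics/top0.npz");p=Z["p"].astype(int);d=Z["d"]
hsv=cv2.cvtColor(Z["p"],cv2.COLOR_RGB2HSV)
m=((hsv[:,:,0]>100)&(hsv[:,:,0]<125)&(hsv[:,:,1]>150)).astype(np.uint8); m[:, :240]=0;m[260:]=0
cs=max(cv2.findContours(m,0,2)[0],key=cv2.contourArea)
r=cv2.minAreaRect(cs);print("tank rect",r)
for q in cv2.boxPoints(r): print(q,onz("top",q,.345))
print("depth z",dep("top",(300,150),d[150,300]))
for q in[(242,161),(356,141),(375,236),(260,257)]: print(q,onz("top",q,.03))
E
```

```text
tank rect ((299.0769348144531, 168.88461303710938), (78.6425552368164, 46.08728790283203), 78.69007110595703)
[268.7692 134.8462] [0.7103 0.0977 0.345 ]
[313.9615 125.8077] [ 0.7349 -0.0115  0.345 ]
[329.3846 202.9231] [ 0.5477 -0.0521  0.345 ]
[284.1923 211.9615] [0.5233 0.0557 0.345 ]
depth z [0.6745 0.0211 0.3459]
(242, 161) [0.6996 0.1907 0.03  ]
(356, 141) [ 0.7691 -0.1558  0.03  ]
(375, 236) [ 0.4808 -0.2164  0.03  ]
(260, 257) [0.4093 0.1275 0.03  ]
```

View pics/top0z.png

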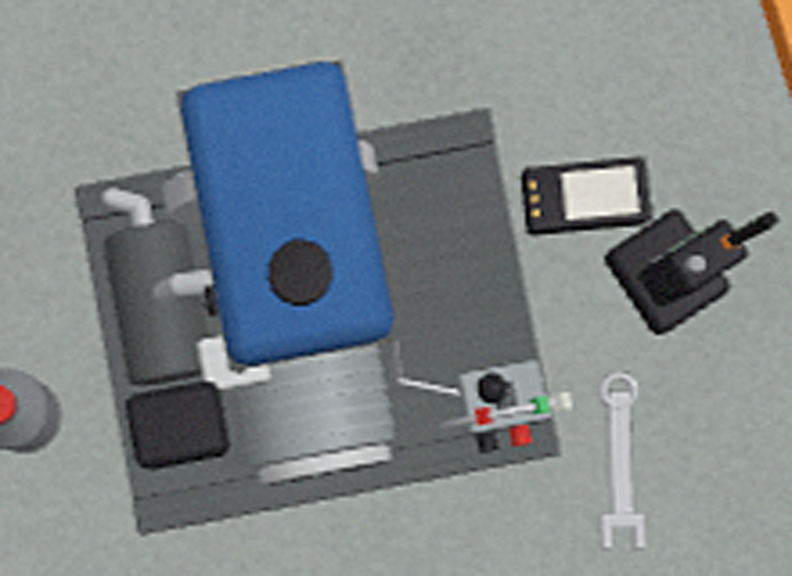

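View pics/scene0z.png

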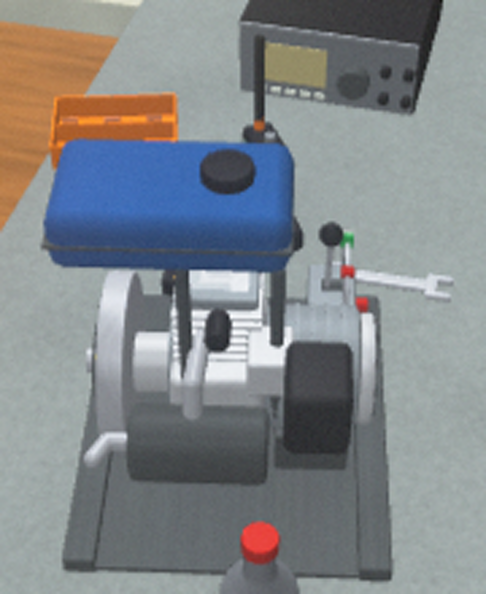

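Run:
```python
from h import *
tz=lambda u,v:(220+u/3.6,110+v/3.6); sz=lambda u,v:(190+u/2.7,80+v/2.7)
P={'knob':((492,388),(331,234)),'green':((541,404),(348,239)),'red':((483,416),(348,271))}
o=np.array([.595,.008,0]);a=.205;ex=np.array([-np.sin(a),np.cos(a),0]);ey=np.array([-np.cos(a),-np.sin(a),0])
S=lambda w:np.array([(w-o)@ex,(w-o)@ey,w[2]])
for k,(t,s) in P.items():
    x,r=tri([ray("top",tz(*t)),ray("scene",sz(*s))]); print(k,x,r,"set",S(x))
for k,uv,z in [('white',(566,401),.1),('aerial tip',(770,218),.265),('orange',(732,241),.15),('cup c',(672,272),.05),('cupR',(673,332),.04),('cupL',(608,262),.04),('bat',(587,196),.013),('batR',(650,220),.02),('batTR',(645,158),.02),('spTop',(620,375),.005)]:
    w=onz("top",tz(*uv),z);print(k,w,"set",S(w))
```

```text
knob [ 0.5254 -0.1416  0.1701] [np.float64(0.00028025735949224946), np.float64(0.0002802573594924306)] set [-0.1323  0.0986  0.1701]
green [ 0.5154 -0.1857  0.1289] [np.float64(0.0007498333197769265), np.float64(0.0007498333197766033)] set [-0.1735  0.1173  0.1289]
red [ 0.5058 -0.1409  0.126 ] [np.float64(7.1282604992242e-05), np.float64(7.128260499223349e-05)] set [-0.1276  0.1177  0.126 ]
white [ 0.5207 -0.2102  0.1   ] set [-0.1986  0.1171  0.1   ]
aerial tip [ 0.6448 -0.3246  0.265 ] set [-0.3358  0.0189  0.265 ]
orange [ 0.645  -0.3285  0.15  ] set [-0.3396  0.0196  0.15  ]
cup c [ 0.633  -0.3058  0.05  ] set [-0.3149  0.0267  0.05  ]
cupR [ 0.584  -0.3092  0.04  ] set [-0.3083  0.0753  0.04  ]
cupL [ 0.6415 -0.2548  0.04  ] set [-0.2668  0.008   0.04  ]
bat [ 0.7016 -0.2419  0.013 ] set [-0.2664 -0.0535  0.013 ]
batR [ 0.681 -0.294  0.02 ] set [-0.3132 -0.0227  0.02  ]
batTR [ 0.7341 -0.2895  0.02  ] set [-0.3196 -0.0757  0.02  ]
spTop [ 0.5497 -0.2726  0.005 ] set [-0.2655  0.1015  0.005 ]
```

```bash
cat >> h.py <<'E'
from scipy.spatial.transform import Rotation as Ro
o=np.array([.595,.008,0]);a=.205;ex=np.array([-np.sin(a),np.cos(a),0]);ey=np.array([-np.cos(a),-np.sin(a),0])
S=lambda w:np.array([(w-o)@ex,(w-o)@ey,w[2]])
W=lambda s:o+s[0]*ex+s[1]*ey+np.array([0,0,s[2]])
def delta(p0,r0,p,R=None):
    R0=Ro.from_rotvec(r0); s=R0.inv().apply(np.array(p)-p0)*1000
    t=np.zeros(3) if R is None else (R0.inv()*R).as_rotvec()
    return s,t
def frame(z,y):
    z=z/np.linalg.norm(z); y=y-(y@z)*z; y/=np.linalg.norm(y); return Ro.from_matrix(np.stack([np.cross(y,z),y,z],1))
def ws(): 
    b=arm.get_obs(); return b["ee_pos"],b["tcp_rot"]
E
python3 - <<'E'
from h import *
p,r=ws(); R=frame(np.array([0,0,-1.]),-ex)
for q in ([.17,-.549,.33],[.5254,-.1416,.33],[.5254,-.1416,.22],[.5254,-.1416,.15]): print(q,*delta(p,r,q,R))
E
```

```text
[0.17, -0.549, 0.33] [ -0.3006  -0.0559 -99.3112] [-0.0014  0.0001  0.0958]
[0.5254, -0.1416, 0.33] [ 459.8585 -283.847   -98.9207] [-0.0014  0.0001  0.0958]
[0.5254, -0.1416, 0.22] [ 459.8572 -283.6977   11.0792] [-0.0014  0.0001  0.0958]
[0.5254, -0.1416, 0.15] [ 459.8564 -283.6027   81.0791] [-0.0014  0.0001  0.0958]
```

Emit:
move_arm:
  steps:
    - [60, 0, 0, -40, 0, 0, 0.05]
    - [60, 30, -20, -75, 0, 0, 0.096]
    - [60, 60, -37, -99, 0, 0, 0.096]
    - [60, 92, -57, -99, 0, 0, 0.096]
    - [60, 124, -77, -99, 0, 0, 0.096]
    - [60, 156, -96, -99, 0, 0, 0.096]
    - [60, 188, -116, -99, 0, 0, 0.096]
    - [60, 220, -136, -99, 0, 0, 0.096]
    - [60, 252, -156, -99, 0, 0, 0.096]
    - [60, 284, -175, -99, 0, 0, 0.096]
    - [60, 316, -195, -99, 0, 0, 0.096]
    - [60, 348, -215, -99, 0, 0, 0.096]
    - [60, 380, -234, -99, 0, 0, 0.096]
    - [60, 410, -253, -99, 0, 0, 0.096]
    - [60, 438, -270, -99, 0, 0, 0.096]
    - [60, 460, -284, -99, 0, 0, 0.096]
    - [60, 460, -284, -80, 0, 0, 0.096]
    - [60, 460, -284, -80, 0, 0, 0.096]
    - [60, 460, -284, -80, 0, 0, 0.096]

```text
time: 1.73
ee_pos: [0.5249, -0.1414, 0.3103]
tcp_rot: [-3.124, -0.322, 0.005]
force: [-0.3, -0.5, -0.2]
width: 0.7
```

Run:
```python
from h import *
ob=arm.get_obs();p,r=ob["ee_pos"],ob["tcp_rot"];print(ob)
im,d=arm.capture("wrist");cv2.imwrite("pics/w1.png",im[:,:,::-1])
for q in ([.5254,-.1416,.22],[.5254,-.1416,.15]): print(q,*delta(p,r,q,frame(np.array([0,0,-1.]),-ex)))
```

```text
{'time': 1.7333, 'qpos': array([-0.284 ,  0.232 ,  1.49  , -0.0005,  1.4229,  1.0815]), 'joint_vel': array([-0.0189, -0.0214, -0.0317,  0.0013,  0.0024,  0.0003]), 'tau': array([  0.693 , -36.8406, -24.0293,   0.0458,  -0.0275,   0.0022]), 'ee_pos': array([ 0.5249, -0.1414,  0.3103]), 'tcp_rot': array([-3.1242, -0.322 ,  0.005 ]), 'force': array([-0.2819, -0.5453, -0.1691]), 'ft_torque': array([ 0.0065, -0.0354, -0.0208]), 'width': 0.6996587545161269}
[0.5254, -0.1416, 0.22] [ 0.74    0.4256 90.2492] [-0.0011  0.0031  0.0004]
[0.5254, -0.1416, 0.15] [  0.9559   0.5039 160.2488] [-0.0011  0.0031  0.0004]
```

View pics/w1.png

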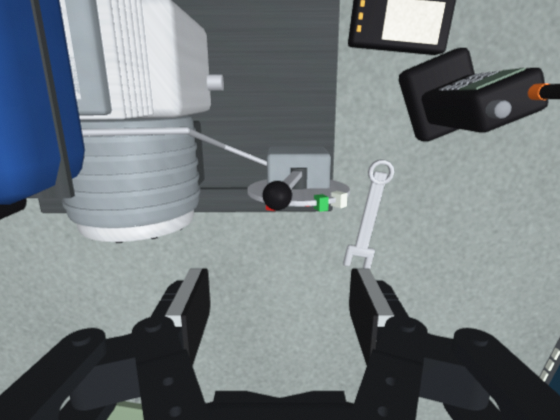

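```bash
cat >> h.py <<'E'
def wray(uv,p,r):
    c=arm.calibration("wrist");T=c["tool_from_camera"];R=Ro.from_rotvec(r).as_matrix()
    d=R@T[:3,:3]@np.linalg.inv(c["intrinsics"])@np.array([uv[0],uv[1],1.]); return p+R@T[:3,3],d
E
python3 - <<'E'
from h import *
p,r=ws()
for n,uv,tu in(("knob",(277,194),(356.7,217.8)),("green",(322,203),(370.3,222.2)),):
    x,e=tri([wray(uv,p,r),ray("top",tu)]);print(n,x,e[0],S(x))
    oo,d=wray(uv,p,r); z=.17 if n=="knob" else .131; print(oo+d*(z-oo[2])/d[2])
E
```

```text
knob [ 0.5259 -0.1413  0.1632] 0.0014615495204343912 [-0.1321  0.0981  0.1632]
[ 0.5281 -0.1396  0.17  ]
green [ 0.5164 -0.1856  0.1253] 0.0006697446420710762 [-0.1736  0.1164  0.1253]
[ 0.5179 -0.1839  0.131 ]
```

Emit:
move_arm:
  grip_force: 20
  steps:
    - [60, 1, 0, 40, 0, 0, 0]
    - [60, 1, 0, 80, 0, 0, 0]
    - [60, 1, 0, 110, 0, 0, 0]
    - [60, 1, 0, 135, 0, 0, 0]
    - [60, 1, 0, 150, 0, 0, 0]
    - [60, 1, 0, 159, 0, 0, 0]
    - [60, 1, 0, 159, 0, 0, 0]
    - [30, 1, 0, 159, 0, 0, 0]
    - [10, 1, 0, 159, 0, 0, 0]
    - [10, 1, 0, 159, 0, 0, 0]
    - [10, 1, 0, 159, 0, 0, 0]
    - [10, 1, 0, 159, 0, 0, 0]

```text
time: 2.78
ee_pos: [0.5274, -0.1414, 0.154]
tcp_rot: [3.124, 0.321, 0.005]
force: [-0.7, 1.7, 6.2]
width: 0.255
```

Run:
```python
from h import *
ob=arm.get_obs();p,r=ob["ee_pos"],ob["tcp_rot"];print(ob['qpos'],ob['force'],ob['width'],p,S(p))
im,d=arm.capture("wrist");cv2.imwrite("pics/w2.png",im[:,:,::-1])
k0=np.array([.526,-.141,.170]);s0=S(k0);print(s0)
piv=np.array([-.154,s0[1],.080])
for t in np.linspace(.235,-.37,8):
    k=piv+.095*np.array([np.sin(t),0,np.cos(t)]); 
    print(round(t,3),delta(p,r,p+W(k)-W(piv+.095*np.array([np.sin(.235),0,np.cos(.235)])))[0].round(1))
```

```text
[-0.2833  0.3344  1.7505  0.0004  1.0537  1.0825] [-0.6868  1.6974  6.2199] 0.25535509414348767 [ 0.5274 -0.1414  0.154 ] [-0.1325  0.0966  0.154 ]
[-0.1318  0.0979  0.17  ]
0.235 [-0. -0. -0.]
0.149 [ 0.   8.1 -1.6]
0.062 [ 0.  16.2 -2.4]
-0.024 [ 0.  24.4 -2.6]
-0.111 [ 0.  32.6 -2. ]
-0.197 [ 0.  40.7 -0.7]
-0.284 [ 0.  48.7  1.2]
-0.37 [ 0.  56.5  3.9]
```

View pics/w2.png

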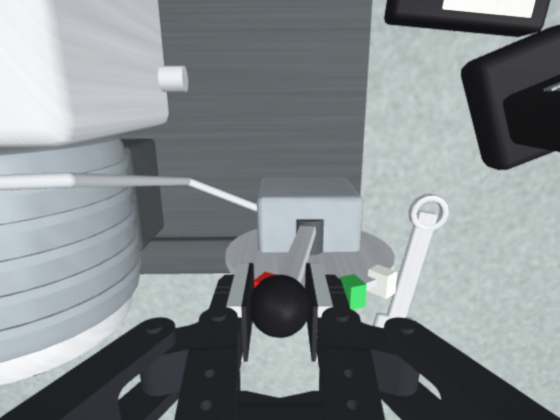

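Emit:
move_arm:
  steps:
    - [10, 0, 4, 1, 0, 0, 0]
    - [10, 0, 8, 0, 0, 0, 0]
    - [10, 0, 12, -1, 0, 0, 0]
    - [10, 0, 16, -1, 0, 0, 0]
    - [10, 0, 20, -1, 0, 0, 0]
    - [10, 0, 24, -1, 0, 0, 0]
    - [10, 0, 29, -1, 0, 0, 0]
    - [10, 0, 33, 0, 0, 0, 0]
    - [10, 0, 37, 0, 0, 0, 0]
    - [10, 0, 41, 1, 0, 0, 0]
    - [10, 0, 45, 2, 0, 0, 0]
    - [10, 0, 49, 3, 0, 0, 0]
    - [10, 0, 53, 5, 0, 0, 0]
    - [10, 0, 55, 5, 0, 0, 0]
    - [10, 0, 55, 5, 0, 0, 0]

```text
time: 4.08
ee_pos: [0.5381, -0.1936, 0.148]
tcp_rot: [-3.121, -0.318, -0.002]
force: [0.1, 7.9, 6.1]
width: 0.262
```

Run:
```python
from h import *
ob=arm.get_obs();p,r=ob["ee_pos"],ob["tcp_rot"];print(ob['qpos'],ob['force'],ob['width'],p,S(p))
for n in("wrist","top","scene"):
    im,d=arm.capture(n);cv2.imwrite(f"pics/{n}3.png",im[:,:,::-1])
im=cv2.imread("pics/scene3.png");cv2.imwrite("pics/scene3z.png",cv2.resize(im[120:240,260:380],None,fx=5,fy=5,interpolation=2))
```

```text
[-0.3679  0.3793  1.6962  0.0049  1.0668  0.9973] [0.1277 7.8574 6.0827] 0.2616126048846203 [ 0.5381 -0.1936  0.148 ] [-0.1858  0.0967  0.148 ]
```

View pics/wrist3.png

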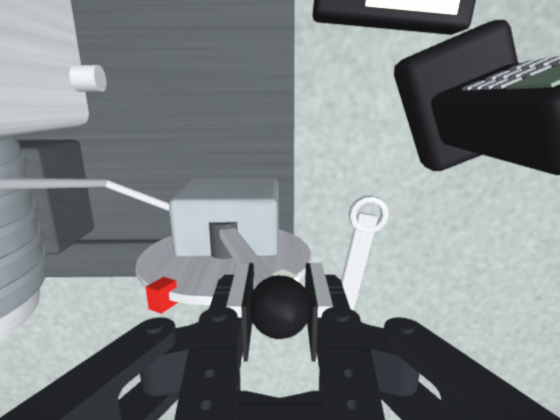

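View pics/scene3z.png

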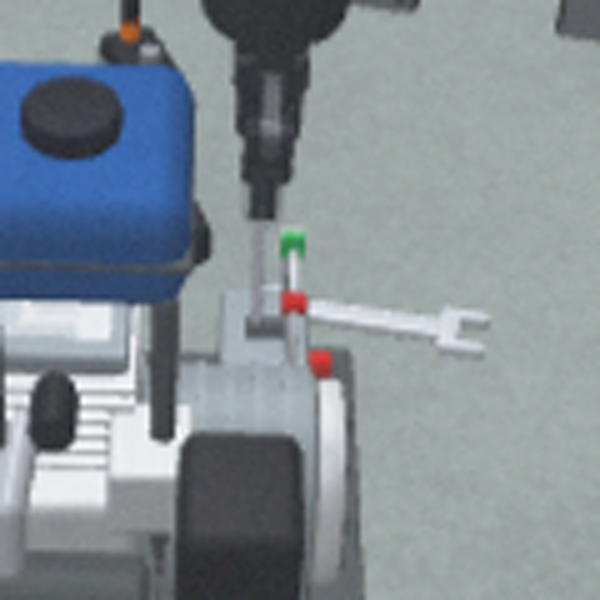

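Emit:
move_arm:
  steps:
    - [24, 0, 0, 0, 0, 0, 0]
    - [40, 0, 0, 0, 0, 0, 0]
    - [60, 0, 0, 0, 0, 0, 0]
    - [60, 0, 0, 0, 0, 0, 0]
    - [60, 0, 0, -20, 0, 0, 0]
    - [60, 0, 0, -50, 0, 0, 0]
    - [60, 0, 0, -90, 0, 0, 0]
    - [60, 0, 0, -130, 0, 0, 0]
    - [60, 0, 0, -160, 0, 0, 0]
    - [60, 0, 0, -175, 0, 0, 0]
    - [60, 0, 0, -175, 0, 0, 0]
    - [60, 0, 0, -175, 0, 0, 0]

```text
time: 5.23
ee_pos: [0.5377, -0.1957, 0.3223]
tcp_rot: [3.124, 0.321, 0.001]
force: [-0.4, 0.8, -1.2]
width: 0.702
```

Run:
```python
from h import *
ob=arm.get_obs();p,r=ob["ee_pos"],ob["tcp_rot"];print(ob['qpos'],ob['force'],ob['width'],p,S(p),r)
for n in("wrist","top","scene"):
    im,d=arm.capture(n);cv2.imwrite(f"pics/{n}4.png",im[:,:,::-1])
im=cv2.imread("pics/scene4.png");cv2.imwrite("pics/scene4z.png",cv2.resize(im[120:240,260:380],None,fx=5,fy=5,interpolation=2))
im=cv2.imread("pics/wrist4.png");cv2.imwrite("pics/wrist4z.png",cv2.resize(im[80:280,160:430],None,fx=2.9,fy=2.9,interpolation=2))
```

```text
[-0.3688  0.2735  1.4041 -0.0007  1.4631  0.9976] [-0.3955  0.8194 -1.1966] 0.7018983851745495 [ 0.5377 -0.1957  0.3223] [-0.1878  0.0976  0.3223] [3.1241 0.3205 0.0008]
```

View pics/wrist4z.png

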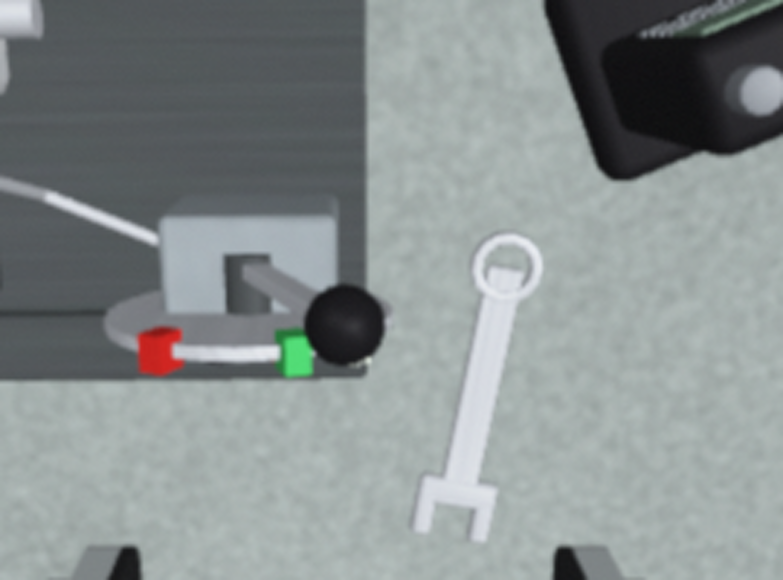

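View pics/scene4z.png

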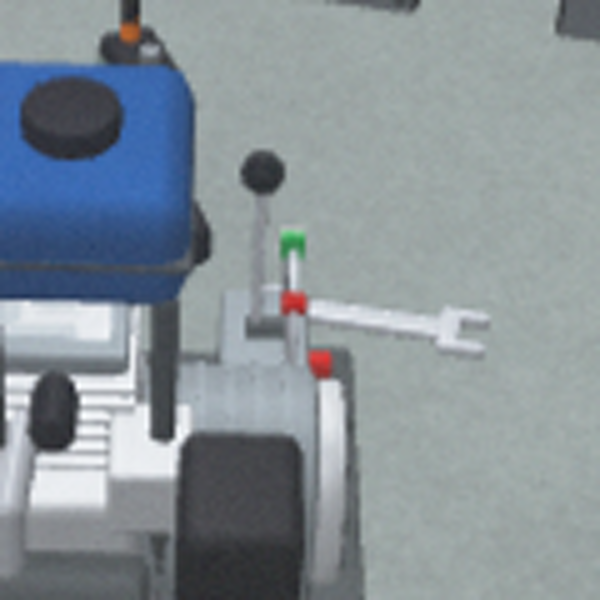

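Run:
```python
from h import *
p,r=ws()
R={}
for n,w,s in(("knob",(279,192.1),(312.6,154.4)),("green",(261.7,202.1),(318.6,168.4)),("red",(215.2,201.4),(318.6,180.4))):
    x,e=tri([wray(w,p,r),ray("scene",s)]);R[n]=S(x);print(n,x,e[0],S(x))
g,rd,k=R["green"],R["red"],R["knob"]
# pivot from chord: green at -.35, red at .5
for n,t in(("green",-.35),("red",.5)): 
    v=R[n]-.056*np.array([np.sin(t),0,np.cos(t)]); print("piv",v,"lever ang",np.arctan2(k[0]-v[0],k[2]-v[2]))
```

```text
knob [ 0.5374 -0.1949  0.1672] 0.0009582773539347618 [-0.1869  0.0977  0.1672]
green [ 0.5157 -0.1824  0.1317] 0.0006607343309237096 [-0.1703  0.1164  0.1317]
red [ 0.5064 -0.1384  0.1278] 0.0003329417255895114 [-0.1253  0.1165  0.1278]
piv [-0.1511  0.1164  0.0791] lever ang -0.3864819931433079
piv [-0.1522  0.1165  0.0787] lever ang -0.3741443924906354
```

Run:
```python
from h import *
p,r=ws()
def cents(f,box):
    im=cv2.imread(f);x0,y0,x1,y1=box;h=cv2.cvtColor(im,cv2.COLOR_BGR2HSV);H,Sx,V=[h[:,:,i].astype(int) for i in range(3)]
    out={}
    for n,m in(("green",(H>50)&(H<75)&(Sx>150)),("red",((H<6)|(H>174))&(Sx>170)&(V>120)),("knob",(V<60))):
        mm=np.zeros(m.shape,np.uint8);mm[y0:y1,x0:x1]=m[y0:y1,x0:x1]
        k,l,st,c=cv2.connectedComponentsWithStats(mm)
        out[n]=[(c[i].round(1),st[i,4],st[i,:4]) for i in range(1,k) if st[i,4]>8]
    return out
for f,b in(("pics/wrist4.png",(180,150,310,230)),("pics/scene4.png",(300,140,330,200)),("pics/top4.png",(340,200,390,240)),("pics/top0.png",(340,200,390,240)),("pics/scene0.png",(300,150,330,200))):
    print(f)
    for k,v in cents(f,b).items(): print("  ",k,v)
```

```text
pics/wrist4.png
   green [(array([261.1, 201.2]), np.int32(143), array([255, 194,  12,  15], dtype=int32))]
   red [(array([214.1, 200.7]), np.int32(178), array([208, 193,  15,  16], dtype=int32))]
   knob [(array([278.2, 191.6]), np.int32(574), array([265, 178,  27,  28], dtype=int32))]
pics/scene4.png
   green []
   red [(array([323.8, 192. ]), np.int32(9), array([322, 191,   4,   4], dtype=int32))]
   knob [(array([312.8, 155.3]), np.int32(20), array([310, 153,   6,   5], dtype=int32))]
pics/top4.png
   green []
   red [(array([353.5, 225.2]), np.int32(11), array([352, 223,   4,   5], dtype=int32)), (array([364.1, 230.3]), np.int32(22), array([362, 228,   5,   6], dtype=int32))]
   knob [(array([378.7, 205. ]), np.int32(23), array([374, 202,   9,   6], dtype=int32)), (array([372.7, 215.6]), np.int32(26), array([368, 214,  11,   4], dtype=int32)), (array([354.4, 232.1]), np.int32(25), array([352, 230,   6,   6], dtype=int32))]
pics/top0.png
   green []
   red [(array([353.5, 225.4]), np.int32(10), array([352, 224,   4,   4], dtype=int32)), (array([364.1, 230.3]), np.int32(22), array([362, 228,   5,   6], dtype=int32))]
   knob [(array([356.2, 217.6]), np.int32(49), array([353, 214,   8,   9], dtype=int32)), (array([354.5, 232.3]), np.int32(27), array([352, 230,   6,   6], dtype=int32))]
pics/scene0.png
   green []
   red [(array([318.4, 180.1]), np.int32(9), array([317, 179,   4,   3], dtype=int32))]
   knob [(array([313.3, 168. ]), np.int32(19), array([309, 165,   8,   6], dtype=int32)), (array([300.4, 168.7]), np.int32(9), array([300, 166,   2,   6], dtype=int32))]
```

View pics/top4.png

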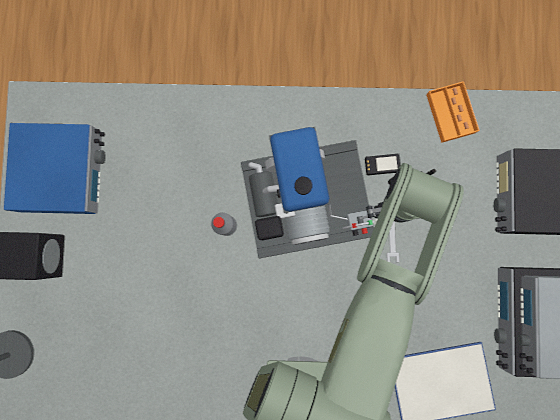

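Run:
```python
from h import *
p,r=ws()
def at(uv,z): o_,d=wray(uv,p,r); return S(o_+d*(z-o_[2])/d[2])
for rad in (.054,.057):
    k=at((278.3,191.8),.168);g=at((261.1,201.2),.08+rad*np.cos(.35));q=at((214.1,200.7),.08+rad*np.cos(.5))
    pg=g[0]+rad*np.sin(.35);pr=q[0]-rad*np.sin(.5)
    print(k,g,q,pg,pr,np.arcsin((k[0]-np.mean([pg,pr]))/.095))
```

```text
[-0.1862  0.0962  0.168 ] [-0.1696  0.1151  0.1307] [-0.1242  0.1156  0.1274] -0.15103912417142581 -0.1500621067009914 -0.3842954234965322
[-0.1862  0.0962  0.168 ] [-0.1697  0.1143  0.1335] [-0.1247  0.1148  0.13  ] -0.15016642051019352 -0.15200237628393526 -0.37824196828457135
```

Run:
```python
from h import *
from scipy.optimize import least_squares
Q=np.array([[-1.29,.3201,1.5654,0,1.2574,-.02],[-.284,.232,1.49,0,1.4229,1.0815],[-.2833,.3344,1.7505,.0004,1.0537,1.0825],[-.3679,.3793,1.6962,.0049,1.0668,.9973],[-.3688,.2735,1.4041,-.0007,1.4631,.9976]])
P=np.array([[.1703,-.5488,.2307],[.5249,-.1414,.3103],[.5274,-.1414,.154],[.5381,-.1936,.148],[.5377,-.1957,.3223]])
r=np.hypot(P[:,0],P[:,1]);s2,c2=np.sin(Q[:,1]),np.cos(Q[:,1]);t=Q[:,1]+Q[:,2];st,ct=np.sin(t),np.cos(t);u=t+Q[:,4]
print(np.arctan2(P[:,1],P[:,0])-Q[:,0],u-np.pi)
# params a1, k=h-Lt, L2, L3, off
A=[];b=[]
for i in range(5):
    A.append([1,0,s2[i],st[i],ct[i]]);b.append(r[i])
    A.append([0,1,c2[i],ct[i],-st[i]]);b.append(P[i,2])
x,res,rk,sv=np.linalg.lstsq(np.array(A),np.array(b),rcond=None);print(x,res,sv,np.array(A)@x-b)
A2=np.array(A)[:,1:4];x=np.linalg.lstsq(A2,np.array(b),rcond=None);print(x)
Rm=lambda q:Ro.from_euler('ZYZYZZ',[q[0],q[1]+q[2],q[3],q[4],q[5],0])if 0 else Ro.from_euler('z',q[0])*Ro.from_euler('y',q[1]+q[2])*Ro.from_euler('z',q[3])*Ro.from_euler('y',q[4])*Ro.from_euler('z',q[5])*Ro.from_euler('z',np.pi/2)
print(Rm(Q[4]).as_rotvec())
```

```text
[0.0201 0.0209 0.0214 0.0225 0.0197] [ 0.0013  0.0033 -0.003   0.0007 -0.0009]
[-0.0006 -0.1815  0.5942  0.4165  0.0241] [0.] [3.8627 3.1508 0.2796 0.2695 0.0414] [ 0.0004  0.      0.0006 -0.     -0.0008  0.      0.0005  0.     -0.0007
 -0.    ]
(array([-0.1571,  0.547 ,  0.423 ]), array([0.]), np.int32(3), array([3.1651, 2.2293, 0.1122]))
[3.1242 0.3205 0.0008]
```

```bash
cat > ik.py <<'E'
from h import *
from scipy.optimize import least_squares
LO=np.array([-3.11,-.84,.21,-1.34,.05,-2.56]);HI=np.array([3.11,2.01,2.61,4.49,2.63,2.56])
PR=dict(L2=.594,L3=.4165,off=.024,h=.17,Lt=.3515,lat=.0115)
def fk(q,full=False):
    P=PR;c,s=np.cos,np.sin
    t=q[1]+q[2];r=P['L2']*s(q[1])+P['L3']*s(t)+P['off']*c(t);z=P['h']+P['L2']*c(q[1])+P['L3']*c(t)-P['off']*s(t)
    wc=np.array([r*c(q[0])-P['lat']*s(q[0]),r*s(q[0])+P['lat']*c(q[0]),z])
    R=Ro.from_euler('z',q[0])*Ro.from_euler('y',t)*Ro.from_euler('z',q[3])*Ro.from_euler('y',q[4])*Ro.from_euler('z',q[5]+np.pi/2)
    el=np.array([P['L2']*s(q[1])*c(q[0]),P['L2']*s(q[1])*s(q[0]),P['h']+P['L2']*c(q[1])])
    p=wc+R.apply([0,0,P['Lt']])
    return (p,R,wc,el) if full else (p,R)
def ik(p,R,q0=None,n=12):
    best=None;rng=np.random.default_rng(0)
    for i in range(n):
        g=q0 if (q0 is not None and i==0) else rng.uniform([-1.5,-.3,.8,-1.3,.1,-2.5],[.8,1.3,2.3,4.4,2.5,2.5])
        f=lambda q:np.r_[(fk(q)[0]-p)*5,(R.inv()*fk(q)[1]).as_rotvec()]
        s=least_squares(f,np.clip(g,LO+1e-3,HI-1e-3),bounds=(LO,HI))
        if best is None or s.cost<best.cost-1e-9: best=s
        if best.cost<1e-8: break
    return best.x,best.cost
E
python3 - <<'E'
from ik import *
fc=np.array([0,-.095,.125])
for sg in(1,-1):
  for ph in(20,35,45,60,75,90):
    f=np.radians(ph)
    zt=ex*np.sin(f)-np.array([0,0,1])*np.cos(f)
    R=frame(zt,sg*ey)
    # radial grip: rim point at angle (90-ph) ... use axis through rim pt at theta=ph from top
    gp=fc+ .076*np.array([-np.sin(f),0,np.cos(f)])
    tcp=W(gp)+zt*.019
    q,c=ik(tcp,R); p,_,wc,el=fk(q,True)
    print(sg,ph,c.round(6),q.round(2),"toolx set",[(R.apply([1,0,0])@v).round(2) for v in(ex,ey)],"wc",S(wc).round(3))
E
```

```text
1 20 0.005209 [-0.2   0.59  1.32  0.38  1.37  2.56] toolx set [np.float64(-0.94), np.float64(0.0)] wc [-0.158 -0.079  0.5  ]
1 35 0.0 [-0.28  0.69  1.23  0.53  1.54  2.55] toolx set [np.float64(-0.82), np.float64(-0.0)] wc [-0.234 -0.095  0.46 ]
1 45 0.0 [-0.34  0.77  1.19  0.65  1.64  2.48] toolx set [np.float64(-0.71), np.float64(0.0)] wc [-0.289 -0.095  0.414]
1 60 0.0 [-0.41  0.9   1.15  0.81  1.79  2.41] toolx set [np.float64(-0.5), np.float64(0.0)] wc [-0.354 -0.095  0.329]
1 75 0.0 [-0.45  1.03  1.11  0.96  1.94  2.37] toolx set [np.float64(-0.26), np.float64(-0.0)] wc [-0.395 -0.095  0.231]
1 90 0.0 [-0.46  1.17  1.08  1.11  2.08  2.35] toolx set [np.float64(0.0), np.float64(0.0)] wc [-0.408 -0.095  0.125]
-1 20 0.0 [-0.17  0.6   1.28  0.33  1.4  -0.45] toolx set [np.float64(0.94), np.float64(0.0)] wc [-0.14  -0.095  0.509]
-1 35 0.0 [-0.28  0.69  1.23  0.53  1.54 -0.59] toolx set [np.float64(0.82), np.float64(-0.0)] wc [-0.234 -0.095  0.46 ]
-1 45 0.0 [-0.34  0.77  1.19  0.65  1.64 -0.66] toolx set [np.float64(0.71), np.float64(-0.0)] wc [-0.289 -0.095  0.414]
-1 60 0.0 [-0.41  0.9   1.15  0.81  1.79 -0.73] toolx set [np.float64(0.5), np.float64(-0.0)] wc [-0.354 -0.095  0.329]
-1 75 0.0 [-0.45  1.03  1.11  0.96  1.94 -0.77] toolx set [np.float64(0.26), np.float64(0.0)] wc [-0.395 -0.095  0.231]
-1 90 0.0 [-0.46  1.17  1.08  1.11  2.08 -0.79] toolx set [np.float64(0.0), np.float64(0.0)] wc [-0.408 -0.095  0.125]
```

```bash
cat >> ik.py <<'E'
from scipy.spatial.transform import Slerp
def tiltR(ph): 
    f=np.radians(ph); return frame(ex*np.sin(f)-np.array([0,0,1.])*np.cos(f),ey)
def rows(p0,R0,wps,w,q0=None,show=True):
    # wps: list of (p,R,n)
    pp,RR=p0,R0;out=[];q=q0
    for p,R,n in wps:
        sl=Slerp([0,1],Ro.concatenate([RR,R]))
        for i in range(1,n+1):
            f=i/n;x=pp+(p-pp)*f;r_=sl(f);d=R0.inv().apply(x-p0)*1000;t=(R0.inv()*r_).as_rotvec()
            out.append([w,*[int(v) for v in d.round(0)],*[round(float(v),2) for v in t]])
        pp,RR=p,R
        if q is not None:
            q,c=ik(p,R,q,3);print("q",q.round(2),"cost",round(c,6))
    print(out);return out
E
python3 - <<'E'
from ik import *
ob=arm.get_obs();p,R=ob["ee_pos"],Ro.from_rotvec(ob["tcp_rot"]);q=ob["qpos"]
print(np.linalg.norm(fk(q)[0]-p),(fk(q)[1].inv()*R).magnitude())
T=tiltR(45);g=np.array([-.042,-.095,.185]);u=np.array([-.707,0,.707])
A=W(g+u*.13)
M=p*.5+A*.5;M[2]=.39
sl=Slerp([0,1],Ro.concatenate([R,T]))
print((R.inv()*T).magnitude(),A,p)
rows(p,R,[(M,sl(.5),8),(A,T,8)],50,q)
E
```

```text
0.00016706380477436874 2.8736003347806613e-16
1.7154624849542404 [ 0.7153 -0.1038  0.2769] [ 0.5369 -0.1952  0.3201]
q [-0.38  0.62  0.76  0.27  2.11  1.84] cost 0.0
q [-0.44  0.79  0.87  0.66  1.93  2.56] cost 0.000586
[[50, 12, -3, -9, 0.04, -0.04, 0.09], [50, 24, -7, -18, 0.08, -0.08, 0.19], [50, 36, -10, -26, 0.12, -0.11, 0.28], [50, 48, -13, -35, 0.15, -0.15, 0.37], [50, 60, -17, -44, 0.19, -0.19, 0.46], [50, 72, -20, -53, 0.23, -0.23, 0.56], [50, 84, -23, -61, 0.27, -0.27, 0.65], [50, 96, -27, -70, 0.31, -0.3, 0.74], [50, 108, -30, -56, 0.35, -0.34, 0.83], [50, 121, -33, -42, 0.38, -0.38, 0.93], [50, 133, -37, -28, 0.42, -0.42, 1.02], [50, 145, -40, -14, 0.46, -0.46, 1.11], [50, 157, -43, 0, 0.5, -0.5, 1.2], [50, 169, -47, 14, 0.54, -0.53, 1.3], [50, 181, -50, 28, 0.58, -0.57, 1.39], [50, 193, -53, 43, 0.61, -0.61, 1.48]]
```

Run:
```python
from ik import *
z=np.array([0,0,1.]);q=np.array([-0.38,0.82,1.2,0.75,1.7,2.4])
for ph,th,back in [(45,30,0),(50,30,0),(55,30,0),(55,30,60),(55,30,100),(60,30,0),(60,30,100),(55,60,0),(60,75,0),(65,90,0),(60,90,0),(60,95,0),(65,60,100),(60,90,60)]:
    f=np.radians(ph);t=np.radians(th);T=tiltR(ph);zt=T.apply([0,0,1])
    g=np.array([0,-.095,.125])+.073*np.array([-np.sin(t),0,np.cos(t)])
    tcp=W(g)+zt*(.019-back/1000)
    q1,c=ik(tcp,T,q,4);wc,el=fk(q1,True)[2:]
    # tank corner in tool
    cn=T.inv().apply(W(np.array([-.055,-.095,.29]))-tcp)*1000
    # forearm height at set y=.019
    s1,s2=S(wc),S(el);k=(.019-s1[1])/(s2[1]-s1[1]);fa=s1+(s2-s1)*k
    print(ph,th,back,round(c,5),q1.round(2),"tankcorner tool",cn.round(0),"wc",s1.round(2),"fa@aerial",fa.round(2))
```

```text
45 30 0 0.0 [-0.33  0.75  1.21  0.66  1.63  2.5 ] tankcorner tool [ -59.   -0. -104.] wc [-0.27 -0.09  0.42] fa@aerial [-0.21  0.02  0.49]
50 30 0 0.0 [-0.35  0.78  1.2   0.72  1.68  2.47] tankcorner tool [-66.  -0. -99.] wc [-0.29 -0.09  0.4 ] fa@aerial [-0.23  0.02  0.47]
55 30 0 0.0 [-0.37  0.82  1.19  0.77  1.73  2.45] tankcorner tool [-73.  -0. -93.] wc [-0.31 -0.09  0.38] fa@aerial [-0.24  0.02  0.45]
55 30 60 0.0 [-0.42  0.83  1.06  0.76  1.84  2.5 ] tankcorner tool [-73.  -0. -33.] wc [-0.36 -0.09  0.41] fa@aerial [-0.28  0.02  0.47]
55 30 100 0.0 [-0.45  0.85  0.96  0.77  1.92  2.53] tankcorner tool [-73.  -0.   7.] wc [-0.39 -0.09  0.44] fa@aerial [-0.31  0.02  0.48]
60 30 0 0.0 [-0.38  0.85  1.18  0.83  1.78  2.44] tankcorner tool [-79.  -0. -86.] wc [-0.32 -0.09  0.35] fa@aerial [-0.25  0.02  0.43]
60 30 100 0.0 [-0.47  0.9   0.95  0.82  1.96  2.52] tankcorner tool [-79.  -0.  14.] wc [-0.41 -0.09  0.4 ] fa@aerial [-0.33  0.02  0.45]
55 60 0 0.0 [-0.39  0.86  1.17  0.76  1.73  2.42] tankcorner tool [-110.   -0.  -86.] wc [-0.34 -0.09  0.35] fa@aerial [-0.26  0.02  0.43]
60 75 0 0.0 [-0.42  0.92  1.15  0.8   1.78  2.39] tankcorner tool [-134.    0.  -79.] wc [-0.36 -0.09  0.31] fa@aerial [-0.28  0.02  0.4 ]
65 90 0 0.0 [-0.43  0.98  1.14  0.85  1.81  2.36] tankcorner tool [-157.   -0.  -72.] wc [-0.37 -0.09  0.27] fa@aerial [-0.3   0.02  0.36]
60 90 0 0.0 [-0.42  0.94  1.15  0.8   1.76  2.37] tankcorner tool [-152.   -0.  -86.] wc [-0.36 -0.09  0.29] fa@aerial [-0.28  0.02  0.38]
60 95 0 0.0 [-0.42  0.95  1.16  0.8   1.75  2.36] tankcorner tool [-157.   -0.  -89.] wc [-0.36 -0.09  0.28] fa@aerial [-0.28  0.02  0.38]
65 60 100 0.0 [-0.5   0.99  0.89  0.87  2.02  2.5 ] tankcorner tool [-120.   -0.   34.] wc [-0.46 -0.09  0.34] fa@aerial [-0.36  0.02  0.4 ]
60 90 60 0.0 [-0.47  0.96  1.02  0.79  1.87  2.42] tankcorner tool [-152.   -0.  -26.] wc [-0.41 -0.09  0.32] fa@aerial [-0.33  0.02  0.39]
```

```bash
cat >> ik.py <<'E'
FC=np.array([0,-.095,.125])
def pose(ph,th,back,r=.073,dy=0):
    t=np.radians(th);T=tiltR(ph);g=FC+np.array([0,dy,0])+r*np.array([-np.sin(t),0,np.cos(t)])
    return W(g)+T.apply([0,0,1])*(.019-back/1000),T
E
python3 - <<'E'
from ik import *
ob=arm.get_obs();p,R=ob["ee_pos"],Ro.from_rotvec(ob["tcp_rot"]);q=ob["qpos"]
A,T=pose(55,30,90)
M=p*.5+A*.5;M[2]=.39
sl=Slerp([0,1],Ro.concatenate([R,T]))
print((R.inv()*T).magnitude(),A,p)
rows(p,R,[(M,sl(.5),9),(A,T,9)],50,q)
E
```

```text
1.7830256289879425 [ 0.7073 -0.0653  0.2289] [ 0.5369 -0.1952  0.3201]
q [-0.37  0.65  0.74  0.33  2.18  1.86] cost 0.0
q [-0.44  0.85  0.99  0.76  1.9   2.52] cost 0.0
[[50, 11, -5, -8, 0.04, -0.04, 0.08], [50, 21, -10, -16, 0.08, -0.08, 0.16], [50, 32, -15, -23, 0.12, -0.12, 0.24], [50, 43, -21, -31, 0.17, -0.17, 0.32], [50, 54, -26, -39, 0.21, -0.21, 0.4], [50, 64, -31, -47, 0.25, -0.25, 0.48], [50, 75, -36, -55, 0.29, -0.29, 0.56], [50, 86, -41, -62, 0.33, -0.33, 0.64], [50, 96, -46, -70, 0.37, -0.37, 0.72], [50, 107, -52, -52, 0.42, -0.41, 0.8], [50, 118, -57, -34, 0.46, -0.45, 0.88], [50, 129, -62, -17, 0.5, -0.5, 0.96], [50, 140, -67, 1, 0.54, -0.54, 1.04], [50, 150, -72, 19, 0.58, -0.58, 1.12], [50, 161, -77, 37, 0.62, -0.62, 1.2], [50, 172, -82, 55, 0.67, -0.66, 1.28], [50, 183, -87, 73, 0.71, -0.7, 1.36], [50, 194, -92, 91, 0.75, -0.74, 1.44]]
```

Emit:
move_arm:
  steps:
    - [50, 11, -5, -8, 0.04, -0.04, 0.08]
    - [50, 21, -10, -16, 0.08, -0.08, 0.16]
    - [50, 32, -15, -23, 0.12, -0.12, 0.24]
    - [50, 43, -21, -31, 0.17, -0.17, 0.32]
    - [50, 54, -26, -39, 0.21, -0.21, 0.4]
    - [50, 64, -31, -47, 0.25, -0.25, 0.48]
    - [50, 75, -36, -55, 0.29, -0.29, 0.56]
    - [50, 86, -41, -62, 0.33, -0.33, 0.64]
    - [50, 96, -46, -70, 0.37, -0.37, 0.72]
    - [50, 107, -52, -52, 0.42, -0.41, 0.8]
    - [50, 118, -57, -34, 0.46, -0.45, 0.88]
    - [50, 129, -62, -17, 0.5, -0.5, 0.96]
    - [50, 140, -67, 1, 0.54, -0.54, 1.04]
    - [50, 150, -72, 19, 0.58, -0.58, 1.12]
    - [50, 161, -77, 37, 0.62, -0.62, 1.2]
    - [50, 172, -82, 55, 0.67, -0.66, 1.28]
    - [50, 183, -87, 73, 0.71, -0.7, 1.36]
    - [50, 194, -92, 91, 0.75, -0.74, 1.44]
    - [50, 194, -92, 91, 0.75, -0.74, 1.44]
    - [50, 194, -92, 91, 0.75, -0.74, 1.44]

```text
time: 7.05
ee_pos: [0.7081, -0.0659, 0.2285]
tcp_rot: [-1.834, 1.495, 0.952]
force: [0.7, 0.0, -0.1]
width: 0.584
```

Run:
```python
from ik import *
ob=arm.get_obs();p,r=ob["ee_pos"],ob["tcp_rot"];print(ob,S(p),fk(ob["qpos"])[0]-p)
T=Ro.from_rotvec(r);print((T.inv()*tiltR(55)).as_rotvec())
im,d=arm.capture("wrist");cv2.imwrite("pics/w5.png",im[:,:,::-1]);np.savez("pics/w5.npz",p=p,r=r,d=d,im=im)
im,d=arm.capture("scene");cv2.imwrite("pics/s5.png",im[:,:,::-1])
```

```text
{'time': 7.05, 'qpos': array([-0.4133,  0.8134,  1.0267,  0.7762,  1.8779,  2.5411]), 'joint_vel': array([ 0.0032, -0.0487, -0.0692,  0.0129,  0.0179, -0.0017]), 'tau': array([ -0.124 , -60.9226, -20.4765,   2.6003,   1.7745,   0.0547]), 'ee_pos': array([ 0.7081, -0.0659,  0.2285]), 'tcp_rot': array([-1.8341,  1.4945,  0.9517]), 'force': array([ 0.6901,  0.0099, -0.1252]), 'ft_torque': array([-0.4001, -0.0654, -0.0124]), 'width': 0.5840532039765687} [-0.0953 -0.0957  0.2285] [-0.0041  0.026   0.0134]
[-0.0021 -0.002  -0.0006]
```

View pics/w5.png

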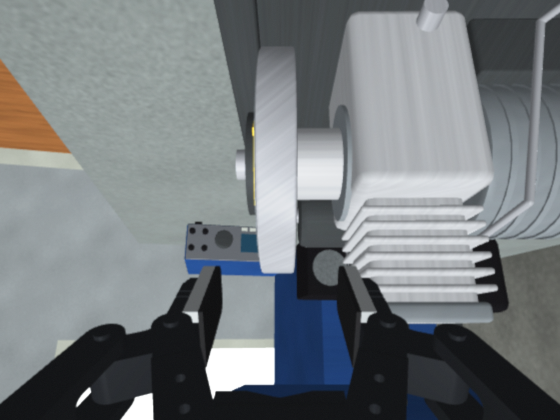

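View pics/s5.png

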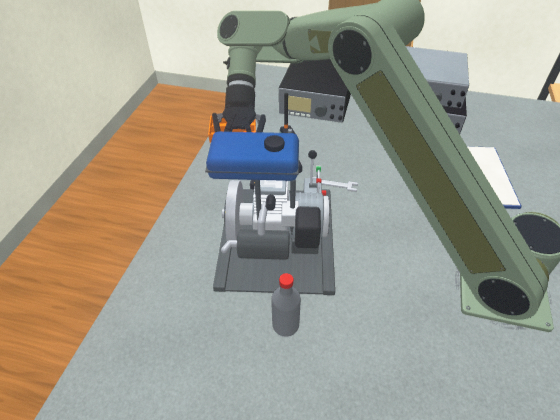

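```bash
sed -i 's/h=.17,Lt=.3515/h=.138,Lt=.3195/' ik.py
python3 - <<'E'
from ik import *
Z=np.load("pics/w5.npz");p,r,d,im=Z["p"],Z["r"],Z["d"],Z["im"]
T=Ro.from_rotvec(r)
g=cv2.cvtColor(im,cv2.COLOR_RGB2GRAY)
for row in(80,120,170,210,250,265):
    cols=[c for c in range(235,320) if d[row,c]>0]
    D=d[row,235:320]; 
    L=D[276-235]; m=[c for c in range(235,320) if abs(d[row,c]-L)<.006]
    # contiguous
    a=276
    while a-1 in m:a-=1
    b=276
    while b+1 in m:b+=1
    out=[]
    for c in(a,(a+b)/2,b):
        o_,dd=wray((c,row),p,r); out.append(S(o_+dd*L))
    tl=T.inv().apply(W(out[1])-p)*1000
    print(row,a,b,round(float(L),3),out[0].round(4),out[2].round(4),"mid y",out[1][1].round(4),"tool",tl.round(1), "rad",np.hypot(out[1][0],out[1][2]-.125).round(4))
P=[]
for row in range(60,272,6):
    o_,dd=wray((277,row),p,r);P.append(S(o_+dd*float(d[row,277])))
P=np.array(P);xz=P[:,[0,2]]
A=np.c_[2*xz,np.ones(len(xz))];s=np.linalg.lstsq(A,(xz**2).sum(1),rcond=None)[0];print("circle",s[:2],np.sqrt(s[2]+s[:2]@s[:2]))
E
```

```text
80 256 296 0.211 [-0.0789 -0.1101  0.1095] [-0.0788 -0.0868  0.1095] mid y -0.0985 tool [87.8 -2.6 82. ] rad 0.0803
120 255 297 0.202 [-0.0801 -0.1101  0.1369] [-0.08   -0.0866  0.1369] mid y -0.0984 tool [66.2 -2.6 65.2] rad 0.0809
170 254 297 0.203 [-0.0707 -0.1107  0.163 ] [-0.0706 -0.0866  0.163 ] mid y -0.0987 tool [39.4 -2.9 57.9] rad 0.0802
210 256 296 0.208 [-0.0589 -0.11    0.1828] [-0.0588 -0.0869  0.1828] mid y -0.0984 tool [16.4 -2.7 56.2] rad 0.0825
250 259 295 0.229 [-0.0313 -0.1095  0.2005] [-0.0312 -0.0867  0.2005] mid y -0.0981 tool [-14.   -2.2  68.6] rad 0.0817
265 261 294 0.245 [-0.0126 -0.1091  0.2071] [-0.0125 -0.0867  0.207 ] mid y -0.0979 tool [-30.1  -2.   80.1] rad 0.083
circle [0.0036 0.1248] 0.08349401655157679
```

```bash
sed -i 's/^FC=.*/FC=np.array([.003,-.0977,.125])/' ik.py
python3 - <<'E'
from ik import *
ob=arm.get_obs();p,R=ob["ee_pos"],Ro.from_rotvec(ob["tcp_rot"]);q=ob["qpos"]
print(np.linalg.norm(fk(q)[0]-p))
A,T=pose(50,28,40);B,_=pose(50,28,0)
rows(p,R,[(A,T,3),(B,T,4)],50,q)
print(T.inv().apply(W(np.array([-.055,-.095,.29]))-B)*1000)
E
```

```text
0.001189643945291161
q [-0.35  0.76  1.15  0.72  1.74  2.52] cost 0.0
q [-0.31  0.75  1.23  0.73  1.66  2.5 ] cost 0.0
[[50, -1, 0, 19, -0.0, 0.03, 0.0], [50, -3, -1, 38, -0.0, 0.05, 0.0], [50, -4, -1, 56, -0.01, 0.08, 0.0], [50, -3, -1, 66, -0.01, 0.08, 0.0], [50, -2, -1, 76, -0.01, 0.08, 0.0], [50, -1, -1, 86, -0.01, 0.08, 0.0], [50, -1, -1, 96, -0.01, 0.08, 0.0]]
[ -61.7694    2.7    -101.8061]
```

Emit:
move_arm:
  grip_force: 60
  steps:
    - [50, -1, -1, 19, 0, 0.03, 0]
    - [50, -3, -2, 38, 0, 0.05, 0]
    - [50, -4, -2, 56, 0, 0.08, 0]
    - [50, -3, -2, 66, 0, 0.08, 0]
    - [50, -2, -2, 76, 0, 0.08, 0]
    - [50, -1, -2, 86, 0, 0.08, 0]
    - [50, -1, -2, 96, 0, 0.08, 0]
    - [50, -1, -2, 96, 0, 0.08, 0]

```text
time: 7.82
ee_pos: [0.6947, 0.0131, 0.1754]
tcp_rot: [-1.893, 1.542, 0.884]
force: [-0.4, -0.7, -0.1]
width: 0.586
```

Run:
```python
from ik import *
ob=arm.get_obs();p,r=ob["ee_pos"],ob["tcp_rot"];print(ob['force'],S(p))
im,d=arm.capture("wrist");cv2.imwrite("pics/w6.png",im[:,:,::-1])
```

```text
[-0.4447 -0.7309 -0.1279] [-0.0153 -0.0986  0.1754]
```

View pics/w6.png

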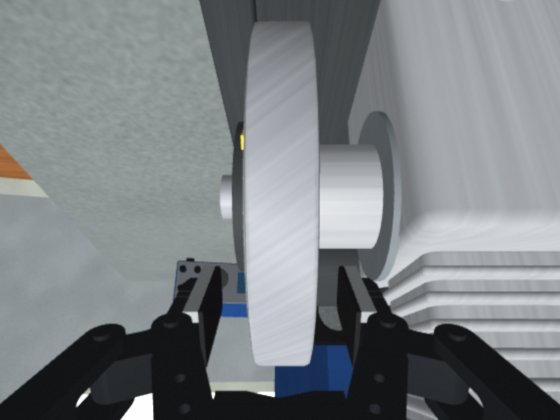

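Emit:
move_arm:
  grip_force: 60
  steps:
    - [30, 0, 0, 0, 0, 0, 0]
    - [15, 0, 0, 0, 0, 0, 0]
    - [15, 0, 0, 0, 0, 0, 0]
    - [15, 0, 0, 0, 0, 0, 0]
    - [15, 0, 0, 0, 0, 0, 0]
    - [15, 0, 0, 0, 0, 0, 0]

```text
time: 8.37
ee_pos: [0.6942, 0.0107, 0.1771]
tcp_rot: [-1.895, 1.542, 0.883]
force: [-4.5, -4.1, 1.5]
width: 0.273
```

```bash
cat >> ik.py <<'E'
def wheel(ob=None):
    ob=ob or arm.get_obs();p,R=ob["ee_pos"],Ro.from_rotvec(ob["tcp_rot"])
    g=S(p-R.apply([0,0,.019]))-FC; th=np.arctan2(-g[0],g[2]);rr=np.hypot(g[0],g[2])
    zt=R.apply([0,0,1]);ph=np.arctan2(zt@ex,-zt[2])
    F=ob["force"];tang=-ex*np.cos(th)-np.array([0,0,1])*np.sin(th);rad=-ex*np.sin(th)+np.array([0,0,1])*np.cos(th)
    return dict(th=th,thd=np.degrees(th),r=rr,ph=np.degrees(ph),dy=g[1],Ft=F@tang,Fr=F@rad,Fy=F@ey,F=F,M=ob["ft_torque"]@ey,width=ob["width"],t=ob["time"])
def arc(thd,ph0,dthd,dph,n,r=.073,dy=0.):
    """rows relative to pose(ph0,thd) commanded"""
    p0,R0=pose(ph0,thd,0,r,dy);out=[]
    for i in range(1,n+1):
        p,R=pose(ph0+dph*i/n,thd+dthd*i/n,0,r,dy);d=R0.inv().apply(p-p0)*1000;t=(R0.inv()*R).as_rotvec()
        out.append([15,*[round(float(v),1) for v in d],0,round(float(t[1]),3),0])
    print(out)
E
python3 - <<'E'
from ik import *
w=wheel();print(w)
arc(w['thd'],w['ph'],15,5,10,w['r'])
E
```

```text
{'th': np.float64(0.4995271637805556), 'thd': np.float64(28.620798236766078), 'r': np.float64(0.07324715758488214), 'ph': np.float64(50.1202743734587), 'dy': np.float64(0.00011114616383831044), 'Ft': np.float64(2.044175421418653), 'Fr': np.float64(2.7873426683248814), 'Fy': np.float64(5.26657351195634), 'F': array([-4.5192, -4.1361,  1.4676]), 'M': np.float64(0.4040053354167984), 'width': 0.2727331916073587, 't': 8.3667}
[[15, 1.6, 0.0, -0.7, 0, -0.009, 0], [15, 3.3, 0.0, -1.3, 0, -0.017, 0], [15, 4.9, 0.0, -1.9, 0, -0.026, 0], [15, 6.6, 0.0, -2.4, 0, -0.035, 0], [15, 8.3, -0.0, -2.9, 0, -0.044, 0], [15, 10.0, 0.0, -3.4, 0, -0.052, 0], [15, 11.7, 0.0, -3.8, 0, -0.061, 0], [15, 13.4, 0.0, -4.1, 0, -0.07, 0], [15, 15.2, 0.0, -4.4, 0, -0.079, 0], [15, 16.9, -0.0, -4.7, 0, -0.087, 0]]
```

Emit:
move_arm:
  steps:
    - [15, 1.6, 0, -0.7, 0, -0.009, 0]
    - [15, 3.3, 0, -1.3, 0, -0.017, 0]
    - [15, 4.9, 0, -1.9, 0, -0.026, 0]
    - [15, 6.6, 0, -2.4, 0, -0.035, 0]
    - [15, 8.3, 0, -2.9, 0, -0.044, 0]
    - [15, 10, 0, -3.4, 0, -0.052, 0]
    - [15, 11.7, 0, -3.8, 0, -0.061, 0]
    - [15, 13.4, 0, -4.1, 0, -0.07, 0]
    - [15, 15.2, 0, -4.4, 0, -0.079, 0]
    - [15, 16.9, 0, -4.7, 0, -0.087, 0]

```text
time: 9.2
ee_pos: [0.696, 0.0017, 0.1712]
tcp_rot: [-1.826, 1.478, 0.964]
force: [-8.3, 10.8, 9.5]
width: 0.27
```

Run:
```python
from ik import *
w=wheel();print({k:np.round(v,3) for k,v in w.items()})
arc(28.6+15,50+5,18,5,12,.0732)
```

```text
{'th': np.float64(0.674), 'thd': np.float64(38.607), 'r': np.float64(0.073), 'ph': np.float64(55.865), 'dy': np.float64(0.0), 'Ft': np.float64(-15.569), 'Fr': np.float64(-0.234), 'Fy': np.float64(5.958), 'F': array([-8.339, 10.842,  9.532]), 'M': np.float64(-2.423), 'width': np.float64(0.27), 't': np.float64(9.2)}
[[15, 1.7, 0.0, -0.4, 0, -0.007, 0], [15, 3.5, 0.0, -0.7, 0, -0.015, 0], [15, 5.3, 0.0, -0.9, 0, -0.022, 0], [15, 7.0, 0.0, -1.1, 0, -0.029, 0], [15, 8.8, -0.0, -1.3, 0, -0.036, 0], [15, 10.6, -0.0, -1.4, 0, -0.044, 0], [15, 12.4, 0.0, -1.5, 0, -0.051, 0], [15, 14.1, 0.0, -1.5, 0, -0.058, 0], [15, 15.9, 0.0, -1.4, 0, -0.065, 0], [15, 17.7, -0.0, -1.3, 0, -0.073, 0], [15, 19.5, 0.0, -1.2, 0, -0.08, 0], [15, 21.2, 0.0, -1.0, 0, -0.087, 0]]
```

Run:
```python
from ik import *
q=arm.get_obs()["qpos"]
for ph,th in((45,30),(65,50),(72,57),(75,65)):
    p,T=pose(ph,th,0);q1,c=ik(p,T,q,4);wc,el=fk(q1,True)[2:];s1,s2=S(wc),S(el);k=(.019-s1[1])/(s2[1]-s1[1])
    print(ph,c.round(5),q1.round(2),s1.round(3),(s1+(s2-s1)*k).round(3))
arc(43.6,55,10,10,10,.0732)
```

```text
45 0.0 [-0.29  0.73  1.24  0.67  1.61  2.52] [-0.246 -0.098  0.401] [-0.187  0.019  0.464]
65 0.0 [-0.38  0.88  1.19  0.89  1.81  2.43] [-0.325 -0.098  0.299] [-0.253  0.019  0.384]
72 0.0 [-0.4   0.93  1.18  0.96  1.88  2.4 ] [-0.344 -0.098  0.258] [-0.269  0.019  0.352]
75 0.0 [-0.41  0.96  1.17  0.99  1.91  2.39] [-0.353 -0.098  0.234] [-0.277  0.019  0.334]
[[15, 0.9, -0.0, -0.2, 0, -0.017, 0], [15, 1.8, 0.0, -0.5, 0, -0.035, 0], [15, 2.8, 0.0, -0.7, 0, -0.052, 0], [15, 3.7, -0.0, -0.9, 0, -0.07, 0], [15, 4.7, -0.0, -1.1, 0, -0.087, 0], [15, 5.6, 0.0, -1.2, 0, -0.105, 0], [15, 6.5, 0.0, -1.4, 0, -0.122, 0], [15, 7.5, 0.0, -1.5, 0, -0.14, 0], [15, 8.4, 0.0, -1.6, 0, -0.157, 0], [15, 9.4, 0.0, -1.7, 0, -0.175, 0]]
```

Emit:
move_arm:
  grip_force: 40
  steps:
    - [15, 0.9, 0, -0.2, 0, -0.017, 0]
    - [15, 1.8, 0, -0.5, 0, -0.035, 0]
    - [15, 2.8, 0, -0.7, 0, -0.052, 0]
    - [15, 3.7, 0, -0.9, 0, -0.07, 0]
    - [15, 4.7, 0, -1.1, 0, -0.087, 0]
    - [15, 5.6, 0, -1.2, 0, -0.105, 0]
    - [15, 6.5, 0, -1.4, 0, -0.122, 0]
    - [15, 7.5, 0, -1.5, 0, -0.14, 0]
    - [15, 8.4, 0, -1.6, 0, -0.157, 0]
    - [15, 9.4, 0, -1.7, 0, -0.175, 0]

```text
time: 10.03
ee_pos: [0.6977, -0.0058, 0.1649]
tcp_rot: [-1.696, 1.37, 1.093]
force: [-7.7, 9.9, 10.7]
width: 0.269
```

Run:
```python
from ik import *
w=wheel();print({k:np.round(v,3) for k,v in w.items()})
arc(53.6,65,7,7,7,.0732)
```

```text
{'th': np.float64(0.854), 'thd': np.float64(48.939), 'r': np.float64(0.073), 'ph': np.float64(65.859), 'dy': np.float64(-0.0), 'Ft': np.float64(-15.416), 'Fr': np.float64(-1.449), 'Fy': np.float64(5.509), 'F': array([-7.678,  9.862, 10.672]), 'M': np.float64(-2.27), 'width': np.float64(0.269), 't': np.float64(10.033)}
[[15, 0.9, 0.0, -0.2, 0, -0.017, 0], [15, 1.8, 0.0, -0.5, 0, -0.035, 0], [15, 2.8, -0.0, -0.7, 0, -0.052, 0], [15, 3.7, -0.0, -0.9, 0, -0.07, 0], [15, 4.7, 0.0, -1.1, 0, -0.087, 0], [15, 5.6, 0.0, -1.2, 0, -0.105, 0], [15, 6.5, 0.0, -1.4, 0, -0.122, 0]]
```

Run:
```python
from ik import *
im,d=arm.capture("wrist");cv2.imwrite("pics/w7.png",im[:,:,::-1])
```

```text
(no output)
```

View pics/w7.png

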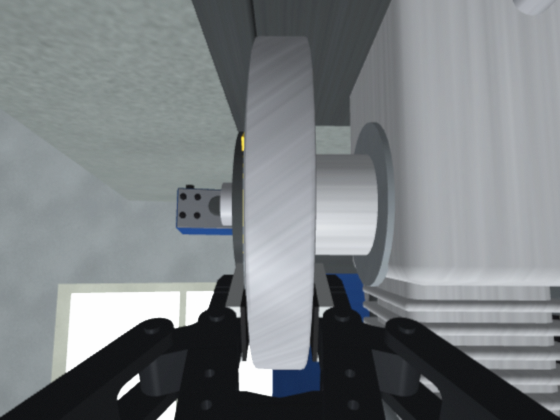

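Emit:
move_arm:
  steps:
    - [15, 0.9, 0, -0.2, 0, -0.017, 0]
    - [15, 1.8, 0, -0.5, 0, -0.035, 0]
    - [15, 2.8, 0, -0.7, 0, -0.052, 0]
    - [15, 3.7, 0, -0.9, 0, -0.07, 0]

```text
time: 10.42
ee_pos: [0.6983, -0.0087, 0.1615]
tcp_rot: [-1.643, 1.328, 1.141]
force: [-6.5, 8.8, 10.3]
width: 0.27
```

Run:
```python
from ik import *
w=wheel();print({k:np.round(v,3) for k,v in w.items()})
```

```text
{'th': np.float64(0.933), 'thd': np.float64(53.468), 'r': np.float64(0.072), 'ph': np.float64(69.797), 'dy': np.float64(-0.0), 'Ft': np.float64(-14.141), 'Fr': np.float64(-1.848), 'Fy': np.float64(4.568), 'F': array([-6.488,  8.765, 10.263]), 'M': np.float64(-1.903), 'width': np.float64(0.27), 't': np.float64(10.417)}
```

Emit:
move_arm:
  steps:
    - [15, 0.9, 0, -0.3, 0, -0.017, 0]
    - [15, 1.8, 0, -0.5, 0, -0.035, 0]
    - [15, 2.8, 0, -0.8, 0, -0.052, 0]
    - [15, 2.8, 0, -0.8, 0, -0.052, 0]
    - [15, 2.8, 0, -0.8, 0, -0.052, 0]

```text
time: 10.83
ee_pos: [0.6988, -0.011, 0.1585]
tcp_rot: [-1.603, 1.296, 1.174]
force: [-7.6, 7.8, 9.4]
width: 0.268
```

Run:
```python
from ik import *
w=wheel();print({k:np.round(v,3) for k,v in w.items()})
```

```text
{'th': np.float64(1.0), 'thd': np.float64(57.272), 'r': np.float64(0.072), 'ph': np.float64(72.684), 'dy': np.float64(-0.0), 'Ft': np.float64(-12.823), 'Fr': np.float64(-2.648), 'Fy': np.float64(5.828), 'F': array([-7.571,  7.782,  9.356]), 'M': np.float64(-1.653), 'width': np.float64(0.268), 't': np.float64(10.833)}
```

Run:
```python
from ik import *
p0,R0=pose(72,60.6,0,.0732);out=[]
for i in range(1,9):
    p,R=pose(72-27*i/8,60.6-30.6*i/8,0,.0732);d=R0.inv().apply(p-p0)*1000;t=(R0.inv()*R).as_rotvec();out.append([45,*[round(float(v),1) for v in d],0,round(float(t[1]),3),0])
print(out)
```

```text
[[45, -3.6, -0.0, 1.1, 0, 0.059, 0], [45, -7.2, 0.0, 2.4, 0, 0.118, 0], [45, -10.6, 0.0, 4.0, 0, 0.177, 0], [45, -14.0, 0.0, 5.8, 0, 0.236, 0], [45, -17.2, -0.0, 7.9, 0, 0.295, 0], [45, -20.3, 0.0, 10.1, 0, 0.353, 0], [45, -23.2, -0.0, 12.6, 0, 0.412, 0], [45, -25.9, 0.0, 15.3, 0, 0.471, 0]]
```

Emit:
move_arm:
  steps:
    - [45, -3, 0, 0, 0, 0, 0]
    - [45, -3, 0, 0, 0, 0, 0]
    - [45, -3, 0, 0, 0, 0, 0]
    - [45, -7.2, 0, 2.4, 0, 0.118, 0]
    - [45, -10.6, 0, 4, 0, 0.177, 0]
    - [45, -14, 0, 5.8, 0, 0.236, 0]
    - [45, -17.2, 0, 7.9, 0, 0.295, 0]
    - [45, -20.3, 0, 10.1, 0, 0.353, 0]
    - [45, -23.2, 0, 12.6, 0, 0.412, 0]
    - [45, -25.9, 0, 15.3, 0, 0.471, 0]
    - [45, -25.9, 0, 15.3, 0, 0.471, 0]
    - [45, -25.9, 0, 15.3, 0, 0.471, 0]

```text
time: 11.83
ee_pos: [0.6963, 0.0094, 0.1755]
tcp_rot: [-1.955, 1.591, 0.806]
force: [-0.0, -0.3, -1.1]
width: 0.526
```

Run:
```python
from ik import *
w=wheel();print({k:np.round(v,3) for k,v in w.items()})
im,d=arm.capture("wrist");cv2.imwrite("pics/w8.png",im[:,:,::-1])
```

```text
{'th': np.float64(0.51), 'thd': np.float64(29.195), 'r': np.float64(0.073), 'ph': np.float64(45.147), 'dy': np.float64(-0.002), 'Ft': np.float64(0.78), 'Fr': np.float64(-0.853), 'Fy': np.float64(0.06), 'F': array([-0.005, -0.272, -1.125]), 'M': np.float64(0.359), 'width': np.float64(0.526), 't': np.float64(11.833)}
```

View pics/w8.png

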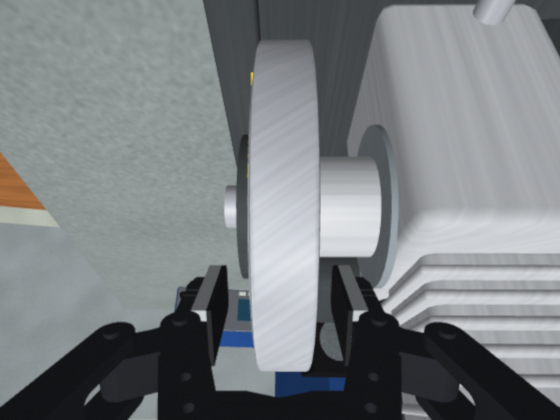

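Emit:
move_arm:
  grip_force: 40
  steps:
    - [30, 0, 2, 0, 0, 0, 0]
    - [15, 0, 2, 0, 0, 0, 0]
    - [15, 0, 2, 0, 0, 0, 0]
    - [15, 0, 2, 0, 0, 0, 0]
    - [15, 0, 2, 0, 0, 0, 0]
    - [15, 0, 2, 0, 0, 0, 0]

```text
time: 12.38
ee_pos: [0.6948, 0.0079, 0.1734]
tcp_rot: [-1.953, 1.594, 0.807]
force: [4.9, -1.5, -1.2]
width: 0.276
```

```bash
cat >> ik.py <<'E'
def log():
    w=wheel();print({k:np.round(v,3).tolist() for k,v in w.items()})
E
python3 - <<'E'
from ik import *
log()
arc(30,45,6,6,6,.0732)
E
```

```text
{'th': 0.537, 'thd': 30.795, 'r': 0.072, 'ph': 45.121, 'dy': 0.0, 'Ft': 2.708, 'Fr': 0.238, 'Fy': -4.545, 'F': [4.949, -1.471, -1.182], 'M': 0.554, 'width': 0.276, 't': 12.383}
[[15, 0.9, 0.0, -0.3, 0, -0.017, 0], [15, 1.8, 0.0, -0.6, 0, -0.035, 0], [15, 2.7, -0.0, -0.9, 0, -0.052, 0], [15, 3.7, 0.0, -1.2, 0, -0.07, 0], [15, 4.6, -0.0, -1.5, 0, -0.087, 0], [15, 5.5, 0.0, -1.7, 0, -0.105, 0]]
```

Emit:
move_arm:
  steps:
    - [15, 0.9, 0, -0.3, 0, -0.017, 0]
    - [15, 1.8, 0, -0.6, 0, -0.035, 0]
    - [15, 2.7, 0, -0.9, 0, -0.052, 0]
    - [15, 3.7, 0, -1.2, 0, -0.07, 0]
    - [15, 4.6, 0, -1.5, 0, -0.087, 0]
    - [15, 5.5, 0, -1.7, 0, -0.105, 0]

```text
time: 12.88
ee_pos: [0.6955, 0.0044, 0.1716]
tcp_rot: [-1.878, 1.529, 0.897]
force: [4.2, 3.8, -0.5]
width: 0.274
```

```bash
python3 -c "
from ik import *
log()"
```

```text
{'th': 0.621, 'thd': 35.559, 'r': 0.072, 'ph': 51.34, 'dy': 0.0, 'Ft': -2.053, 'Fr': -2.107, 'Fy': -4.842, 'F': [4.151, 3.821, -0.52], 'M': 0.505, 'width': 0.274, 't': 12.883}
```

Emit:
move_arm:
  steps:
    - [15, 0.9, 0, -0.3, 0, -0.017, 0]
    - [15, 1.8, 0, -0.6, 0, -0.035, 0]
    - [15, 2.7, 0, -0.9, 0, -0.052, 0]

```text
time: 13.13
ee_pos: [0.696, 0.0021, 0.17]
tcp_rot: [-1.84, 1.498, 0.939]
force: [3.5, 4.6, 0.5]
width: 0.272
```

```bash
python3 -c "
from ik import *
log()"
```

```text
{'th': 0.674, 'thd': 38.598, 'r': 0.072, 'ph': 54.326, 'dy': 0.0, 'Ft': -3.281, 'Fr': -1.971, 'Fy': -4.38, 'F': [3.516, 4.606, 0.506], 'M': 0.446, 'width': 0.272, 't': 13.133}
```

Emit:
move_arm:
  steps:
    - [15, 0.9, 0, -0.3, 0, -0.017, 0]
    - [15, 1.8, 0, -0.6, 0, -0.035, 0]
    - [15, 2.7, 0, -0.9, 0, -0.052, 0]

```text
time: 13.38
ee_pos: [0.6965, -0.0001, 0.1683]
tcp_rot: [-1.802, 1.467, 0.979]
force: [3.6, 5.2, -0.4]
width: 0.272
```

```bash
python3 -c "
from ik import *
log()"
```

```text
{'th': 0.726, 'thd': 41.601, 'r': 0.072, 'ph': 57.306, 'dy': 0.0, 'Ft': -2.979, 'Fr': -3.155, 'Fy': -4.528, 'F': [3.553, 5.154, -0.382], 'M': 0.492, 'width': 0.272, 't': 13.383}
```

```bash
python3 -c "
from ik import *
ob=arm.get_obs();R=Ro.from_rotvec(ob['tcp_rot'])
print('F tool',R.inv().apply(ob['force']),'M tool',R.inv().apply(ob['ft_torque']))
R=Ro.from_rotvec([-1.8341,1.4945,.9517]);print('free',R.inv().apply([.6901,.0099,-.1252]),R.inv().apply([-.4001,-.0654,-.0124]))
"
```

```text
F tool [-2.0025 -4.508   3.8728] M tool [0.049  0.4926 0.0135]
free [ 0.1773 -0.6778 -0.0335] [0.0004 0.4051 0.0205]
```

```bash
cat >> ik.py <<'E'
def Tc(p,r,F,M,L):
    R=Ro.from_rotvec(r);zt=R.apply([0,0,1]);ph=np.arctan2(zt@ex,-zt[2])
    g=p-zt*.019;ref=g-L*zt;c=W(FC)
    return M@ey-.5*np.sin(ph)+np.cross(ref-c,F)@ey
def log():
    ob=arm.get_obs();w=wheel(ob);print({k:np.round(w[k],3).tolist() for k in('t','th','ph','r','Ft','Fr','Fy','M','width')},'Tc/.085 N for L=.15,.17,.19:',[round(Tc(ob["ee_pos"],ob["tcp_rot"],ob["force"],ob["ft_torque"],L)/.085,2) for L in(.15,.17,.19)])
E
python3 - <<'E'
from ik import *
D=[("s1 static",[.6942,.0107,.1771],[-1.895,1.542,.883],[-4.5192,-4.1361,1.4676],.404),
("s1 .175",[.696,.0017,.1712],[-1.826,1.478,.964],[-8.339,10.842,9.532],-2.423),
("s1 .354",[.6977,-.0058,.1649],[-1.696,1.37,1.093],[-7.678,9.862,10.672],-2.27),
("s1 .433",[.6983,-.0087,.1615],[-1.643,1.328,1.141],[-6.488,8.765,10.263],-1.903),
("s1 .50",[.6988,-.011,.1585],[-1.603,1.296,1.174],[-7.571,7.782,9.356],-1.653),
("s2 static",[.6948,.0079,.1734],[-1.953,1.594,.807],[4.949,-1.471,-1.182],.554),
("s2",[.6955,.0044,.1716],[-1.878,1.529,.897],[4.151,3.821,-.52],.505),
("s2",[.696,.0021,.17],[-1.84,1.498,.939],[3.516,4.606,.506],.446),
("s2",[.6965,-.0001,.1683],[-1.802,1.467,.979],[3.553,5.154,-.382],.492)]
for n,p,r,F,M in D:
    print(n,[round(Tc(np.array(p),np.array(r),np.array(F),M*ey,L)/.085,2) for L in(.13,.15,.17,.19)])
log()
E
```

```text
s1 static [np.float64(-2.87), np.float64(-3.08), np.float64(-3.28), np.float64(-3.49)]
s1 .175 [np.float64(2.59), np.float64(6.08), np.float64(9.56), np.float64(13.04)]
s1 .354 [np.float64(3.0), np.float64(6.37), np.float64(9.75), np.float64(13.12)]
s1 .433 [np.float64(4.1), np.float64(7.17), np.float64(10.24), np.float64(13.31)]
s1 .50 [np.float64(3.69), np.float64(6.43), np.float64(9.17), np.float64(11.91)]
s2 static [np.float64(-3.87), np.float64(-4.47), np.float64(-5.07), np.float64(-5.68)]
s2 [np.float64(5.23), np.float64(5.56), np.float64(5.89), np.float64(6.22)]
s2 [np.float64(7.25), np.float64(7.87), np.float64(8.48), np.float64(9.1)]
s2 [np.float64(6.43), np.float64(6.9), np.float64(7.38), np.float64(7.85)]
{'t': 13.383, 'th': 0.726, 'ph': 57.306, 'r': 0.072, 'Ft': -2.979, 'Fr': -3.155, 'Fy': -4.528, 'M': 0.492, 'width': 0.272} Tc/.085 N for L=.15,.17,.19: [np.float64(6.91), np.float64(7.38), np.float64(7.86)]
```

Emit:
move_arm:
  steps:
    - [15, 0.9, 0, -0.3, 0, -0.017, 0]
    - [15, 1.8, 0, -0.6, 0, -0.035, 0]
    - [15, 2.7, 0, -0.9, 0, -0.052, 0]

```text
time: 13.63
ee_pos: [0.697, -0.0023, 0.1666]
tcp_rot: [-1.763, 1.436, 1.018]
force: [4.5, 6.0, -0.1]
width: 0.273
```

```bash
python3 -c "
from ik import *
log()"
```

```text
{'t': 13.633, 'th': 0.779, 'ph': 60.283, 'r': 0.072, 'Ft': -3.454, 'Fr': -3.511, 'Fy': -5.591, 'M': 0.467, 'width': 0.273} Tc/.085 N for L=.15,.17,.19: [np.float64(7.49), np.float64(8.05), np.float64(8.61)]
```

Emit:
move_arm:
  steps:
    - [15, 0.9, 0, -0.3, 0, -0.017, 0]
    - [15, 1.8, 0, -0.6, 0, -0.035, 0]
    - [15, 2.7, 0, -0.9, 0, -0.052, 0]

```text
time: 13.88
ee_pos: [0.6974, -0.0043, 0.1647]
tcp_rot: [-1.724, 1.403, 1.057]
force: [3.6, 5.7, 0.1]
width: 0.273
```

```bash
python3 -c "
from ik import *
log()"
```

```text
{'t': 13.883, 'th': 0.831, 'ph': 63.268, 'r': 0.072, 'Ft': -3.34, 'Fr': -3.458, 'Fy': -4.692, 'M': 0.496, 'width': 0.273} Tc/.085 N for L=.15,.17,.19: [np.float64(7.43), np.float64(7.96), np.float64(8.5)]
```

Emit:
move_arm:
  steps:
    - [15, 0.9, 0, -0.3, 0, -0.017, 0]
    - [15, 1.8, 0, -0.6, 0, -0.035, 0]
    - [15, 2.7, 0, -0.9, 0, -0.052, 0]
    - [15, 3.7, 0, -1.2, 0, -0.07, 0]

```text
time: 14.22
ee_pos: [0.698, -0.0069, 0.162]
tcp_rot: [-1.671, 1.36, 1.106]
force: [4.5, 6.6, -1.0]
width: 0.271
```

```bash
python3 -c "
from ik import *
log()"
```

```text
{'t': 14.217, 'th': 0.902, 'ph': 67.27, 'r': 0.071, 'Ft': -2.606, 'Fr': -4.988, 'Fy': -5.751, 'M': 0.542, 'width': 0.271} Tc/.085 N for L=.15,.17,.19: [np.float64(5.21), np.float64(5.48), np.float64(5.76)]
```

Emit:
move_arm:
  steps:
    - [15, 0.9, 0, -0.3, 0, -0.017, 0]
    - [15, 1.8, 0, -0.6, 0, -0.035, 0]
    - [15, 2.7, 0, -0.9, 0, -0.052, 0]
    - [15, 3.7, 0, -1.2, 0, -0.07, 0]
    - [15, 4.6, 0, -1.5, 0, -0.087, 0]

```text
time: 14.63
ee_pos: [0.6986, -0.0097, 0.1587]
tcp_rot: [-1.604, 1.304, 1.166]
force: [3.7, 7.5, 1.3]
width: 0.276
```

```bash
python3 -c "
from ik import *
log()"
```

```text
{'t': 14.633, 'th': 0.985, 'ph': 72.298, 'r': 0.071, 'Ft': -4.792, 'Fr': -4.793, 'Fy': -5.134, 'M': 0.402, 'width': 0.276} Tc/.085 N for L=.15,.17,.19: [np.float64(8.98), np.float64(9.76), np.float64(10.53)]
```

Run:
```python
from ik import *
p0,R0=pose(72,57,0,.0732);out=[]
for i in range(1,9):
    p,R=pose(72-27*i/8,57-27*i/8,0,.0732,);d=R0.inv().apply(p-p0)*1000+[0,-1,-1];t=(R0.inv()*R).as_rotvec();out.append([45,*[round(float(v),1) for v in d],0,round(float(t[1]),3),0])
print(out)
```

```text
[[45, -3.0, -1.0, 0.2, 0, 0.059, 0], [45, -5.9, -1.0, 1.6, 0, 0.118, 0], [45, -8.8, -1.0, 3.1, 0, 0.177, 0], [45, -11.5, -1.0, 4.9, 0, 0.236, 0], [45, -14.2, -1.0, 6.7, 0, 0.295, 0], [45, -16.7, -1.0, 8.8, 0, 0.353, 0], [45, -19.1, -1.0, 10.9, 0, 0.412, 0], [45, -21.4, -1.0, 13.2, 0, 0.471, 0]]
```

Emit:
move_arm:
  grip_force: 40
  steps:
    - [45, 0, 0, 0, 0, 0, 0]
    - [45, 0, 0, 0, 0, 0, 0]
    - [45, -3, -1, 0.2, 0, 0.059, 0]
    - [45, -5.9, -1, 1.6, 0, 0.118, 0]
    - [45, -8.8, -1, 3.1, 0, 0.177, 0]
    - [45, -11.5, -1, 4.9, 0, 0.236, 0]
    - [45, -14.2, -1, 6.7, 0, 0.295, 0]
    - [45, -16.7, -1, 8.8, 0, 0.353, 0]
    - [45, -19.1, -1, 10.9, 0, 0.412, 0]
    - [45, -21.4, -1, 13.2, 0, 0.471, 0]
    - [45, -21.4, -1, 13.2, 0, 0.471, 0]
    - [30, -21.4, -1, 13.2, 0, 0.471, 0]
    - [15, -21.4, -1, 13.2, 0, 0.471, 0]
    - [15, -21.4, -1, 13.2, 0, 0.471, 0]
    - [15, -21.4, -1, 13.2, 0, 0.471, 0]
    - [15, -21.4, -1, 13.2, 0, 0.471, 0]

```text
time: 15.97
ee_pos: [0.6949, 0.0076, 0.1747]
tcp_rot: [-1.955, 1.593, 0.809]
force: [-1.1, -1.0, 4.1]
width: 0.273
```

Run:
```python
from ik import *
log()
im,d=arm.capture("wrist");cv2.imwrite("pics/w9.png",im[:,:,::-1])
```

```text
{'t': 15.967, 'th': 0.533, 'ph': 45.167, 'r': 0.073, 'Ft': -1.429, 'Fr': 3.966, 'Fy': 1.255, 'M': 0.107, 'width': 0.273} Tc/.085 N for L=.15,.17,.19: [np.float64(2.53), np.float64(3.09), np.float64(3.65)]
```

View pics/w9.png

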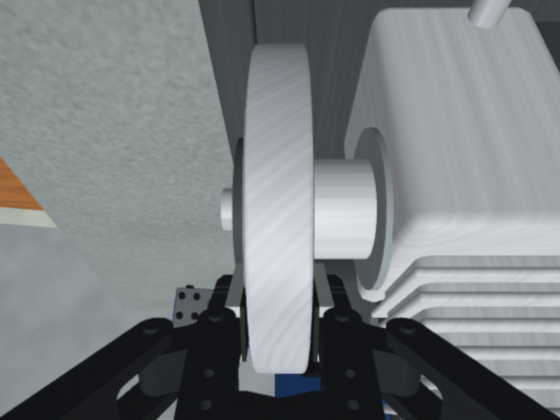

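Emit:
move_arm:
  steps:
    - [15, 0.9, 0, -0.3, 0, -0.017, 0]
    - [15, 1.8, 0, -0.6, 0, -0.035, 0]
    - [15, 2.7, 0, -0.9, 0, -0.052, 0]

```text
time: 16.27
ee_pos: [0.6951, 0.0064, 0.1742]
tcp_rot: [-1.917, 1.56, 0.856]
force: [-3.1, 3.7, 5.6]
width: 0.274
```

```bash
python3 -c "
from ik import *
log()"
```

```text
{'t': 16.267, 'th': 0.564, 'ph': 48.309, 'r': 0.073, 'Ft': -6.568, 'Fr': 2.505, 'Fy': 2.301, 'M': -0.18, 'width': 0.274} Tc/.085 N for L=.15,.17,.19: [np.float64(11.51), np.float64(13.16), np.float64(14.8)]
```

Emit:
move_arm:
  steps:
    - [15, 0.9, 0, -0.3, 0, -0.017, 0]
    - [15, 1.8, 0, -0.6, 0, -0.035, 0]
    - [15, 2.7, 0, -0.9, 0, -0.052, 0]

```text
time: 16.52
ee_pos: [0.6955, 0.0045, 0.1732]
tcp_rot: [-1.879, 1.528, 0.9]
force: [-2.9, 5.9, 7.0]
width: 0.274
```

```bash
python3 -c "
from ik import *
log()"
```

```text
{'t': 16.517, 'th': 0.607, 'ph': 51.391, 'r': 0.073, 'Ft': -9.251, 'Fr': 2.159, 'Fy': 1.672, 'M': -0.685, 'width': 0.274} Tc/.085 N for L=.15,.17,.19: [np.float64(12.04), np.float64(14.27), np.float64(16.5)]
```

Emit:
move_arm:
  steps:
    - [15, 0.9, 0, -0.3, 0, -0.017, 0]
    - [15, 1.8, 0, -0.6, 0, -0.035, 0]
    - [15, 2.7, 0, -0.9, 0, -0.052, 0]

```text
time: 16.77
ee_pos: [0.6959, 0.0027, 0.1722]
tcp_rot: [-1.841, 1.496, 0.942]
force: [-3.7, 7.3, 7.4]
width: 0.273
```

```bash
python3 -c "
from ik import *
log()"
```

```text
{'t': 16.767, 'th': 0.649, 'ph': 54.438, 'r': 0.073, 'Ft': -10.801, 'Fr': 1.087, 'Fy': 2.152, 'M': -0.637, 'width': 0.273} Tc/.085 N for L=.15,.17,.19: [np.float64(15.78), np.float64(18.28), np.float64(20.79)]
```

Emit:
move_arm:
  steps:
    - [15, 0.9, 0, -0.3, 0, -0.017, 0]
    - [15, 1.8, 0, -0.6, 0, -0.035, 0]
    - [15, 2.7, 0, -0.9, 0, -0.052, 0]

```text
time: 17.02
ee_pos: [0.6963, 0.0007, 0.1708]
tcp_rot: [-1.803, 1.464, 0.983]
force: [-4.5, 7.8, 7.7]
width: 0.274
```

```bash
python3 -c "
from ik import *
log()"
```

```text
{'t': 17.017, 'th': 0.695, 'ph': 57.448, 'r': 0.073, 'Ft': -11.475, 'Fr': 0.472, 'Fy': 2.838, 'M': -0.738, 'width': 0.274} Tc/.085 N for L=.15,.17,.19: [np.float64(15.77), np.float64(18.37), np.float64(20.98)]
```

Emit:
move_arm:
  steps:
    - [15, 0.9, 0, -0.3, 0, -0.017, 0]
    - [15, 1.8, 0, -0.6, 0, -0.035, 0]
    - [15, 2.7, 0, -0.9, 0, -0.052, 0]

```text
time: 17.27
ee_pos: [0.6966, -0.001, 0.1696]
tcp_rot: [-1.763, 1.431, 1.024]
force: [-4.7, 9.5, 9.5]
width: 0.274
```

```bash
python3 -c "
from ik import *
log()"
```

```text
{'t': 17.267, 'th': 0.738, 'ph': 60.502, 'r': 0.073, 'Ft': -14.006, 'Fr': 0.127, 'Fy': 2.675, 'M': -0.954, 'width': 0.274} Tc/.085 N for L=.15,.17,.19: [np.float64(19.22), np.float64(22.36), np.float64(25.49)]
```

Emit:
move_arm:
  steps:
    - [15, 0.9, 0, -0.3, 0, -0.017, 0]
    - [15, 1.8, 0, -0.6, 0, -0.035, 0]
    - [15, 2.7, 0, -0.9, 0, -0.052, 0]

```text
time: 17.52
ee_pos: [0.697, -0.0028, 0.1682]
tcp_rot: [-1.724, 1.397, 1.062]
force: [-4.7, 10.1, 9.8]
width: 0.271
```

```bash
python3 -c "
from ik import *
log()"
```

```text
{'t': 17.517, 'th': 0.782, 'ph': 63.532, 'r': 0.073, 'Ft': -14.562, 'Fr': -0.663, 'Fy': 2.519, 'M': -1.168, 'width': 0.271} Tc/.085 N for L=.15,.17,.19: [np.float64(17.44), np.float64(20.64), np.float64(23.83)]
```

Emit:
move_arm:
  steps:
    - [15, 0.9, 0, -0.3, 0, -0.017, 0]
    - [15, 1.8, 0, -0.6, 0, -0.035, 0]
    - [15, 2.7, 0, -0.9, 0, -0.052, 0]

```text
time: 17.77
ee_pos: [0.6974, -0.0048, 0.1664]
tcp_rot: [-1.685, 1.365, 1.099]
force: [-4.8, 11.2, 10.5]
width: 0.272
```

```bash
python3 -c "
from ik import *
log()"
```

```text
{'t': 17.767, 'th': 0.832, 'ph': 66.518, 'r': 0.073, 'Ft': -15.756, 'Fr': -1.749, 'Fy': 2.442, 'M': -1.168, 'width': 0.272} Tc/.085 N for L=.15,.17,.19: [np.float64(19.66), np.float64(23.04), np.float64(26.42)]
```

Emit:
move_arm:
  steps:
    - [15, 0.9, 0, -0.3, 0, -0.017, 0]
    - [15, 1.8, 0, -0.6, 0, -0.035, 0]
    - [15, 2.7, 0, -0.9, 0, -0.052, 0]

```text
time: 18.02
ee_pos: [0.6978, -0.0066, 0.1648]
tcp_rot: [-1.645, 1.331, 1.136]
force: [-5.3, 11.3, 11.7]
width: 0.272
```

```bash
python3 -c "
from ik import *
log()"
```

```text
{'t': 18.017, 'th': 0.879, 'ph': 69.525, 'r': 0.073, 'Ft': -16.752, 'Fr': -1.902, 'Fy': 2.88, 'M': -1.37, 'width': 0.272} Tc/.085 N for L=.15,.17,.19: [np.float64(19.52), np.float64(23.09), np.float64(26.67)]
```

Emit:
move_arm:
  steps:
    - [15, 0.9, 0, -0.3, 0, -0.017, 0]
    - [15, 1.8, 0, -0.6, 0, -0.035, 0]
    - [15, 2.7, 0, -0.9, 0, -0.052, 0]

```text
time: 18.27
ee_pos: [0.6982, -0.0084, 0.1629]
tcp_rot: [-1.605, 1.298, 1.171]
force: [-6.2, 13.8, 13.0]
width: 0.276
```

```bash
python3 -c "
from ik import *
log()"
```

```text
{'t': 18.267, 'th': 0.927, 'ph': 72.526, 'r': 0.073, 'Ft': -19.268, 'Fr': -3.965, 'Fy': 3.236, 'M': -1.628, 'width': 0.276} Tc/.085 N for L=.15,.17,.19: [np.float64(21.46), np.float64(25.43), np.float64(29.4)]
```

Run:
```python
from ik import *
im,d=arm.capture("wrist");cv2.imwrite("pics/w10.png",im[:,:,::-1])
a=cv2.imread("pics/w9.png")[30:380,210:340];b=im[30:380,210:340,::-1]
cv2.imwrite("pics/cmp.png",cv2.resize(np.hstack([a,b]),None,fx=1.7,fy=1.7))
s=cv2.imread("pics/w10.png");
im,d=arm.capture("scene");cv2.imwrite("pics/s10.png",im[:,:,::-1])
```

```text
(no output)
```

View pics/cmp.png

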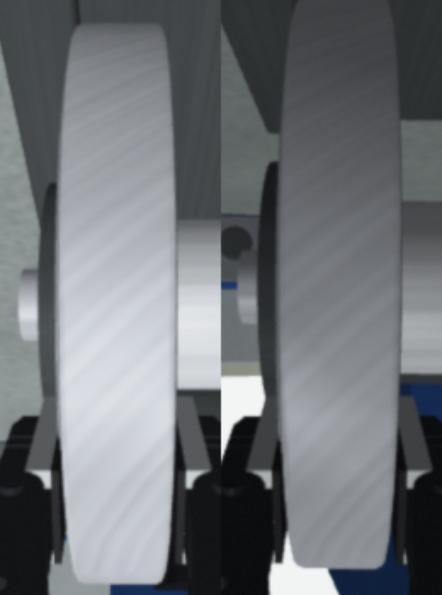

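View pics/w10.png

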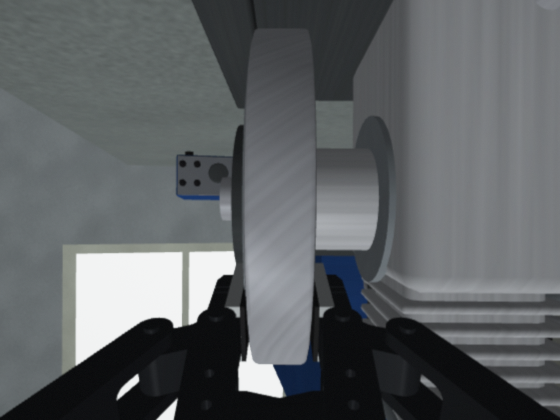

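View pics/s10.png

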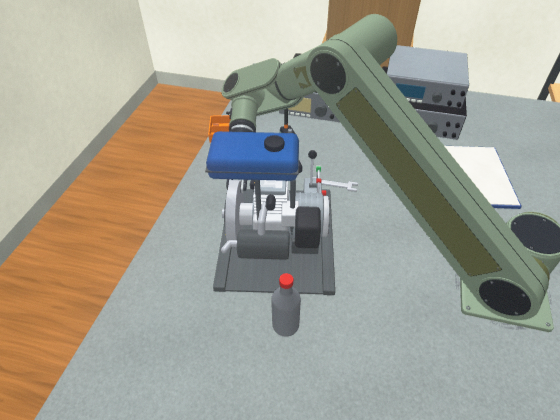

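Emit:
move_arm:
  grip_force: 45
  steps:
    - [15, -4, 0, 0.8, 0, 0, 0]
    - [15, -4, 0, 0.8, 0, 0, 0]
    - [45, -4, 0, 0.8, 0, 0, 0]
    - [45, -4, 0, 0.8, 0, 0, 0]
    - [45, -5.9, 0, 2.6, 0, 0.118, 0]
    - [45, -8.8, 0, 4.1, 0, 0.177, 0]
    - [45, -11.5, 0, 5.9, 0, 0.236, 0]
    - [45, -14.2, 0, 7.7, 0, 0.295, 0]
    - [45, -16.7, 0, 9.8, 0, 0.353, 0]
    - [45, -19.1, 0, 11.9, 0, 0.412, 0]
    - [45, -21.4, 0, 14.2, 0, 0.471, 0]
    - [45, -21.4, 0, 14.2, 0, 0.471, 0]
    - [30, -21.4, 0, 14.2, 0, 0.471, 0]
    - [15, -21.4, 0, 14.2, 0, 0.471, 0]
    - [15, -21.4, 0, 14.2, 0, 0.471, 0]
    - [15, -21.4, 0, 14.2, 0, 0.471, 0]
    - [15, -21.4, 0, 14.2, 0, 0.471, 0]

```text
time: 19.78
ee_pos: [0.6948, 0.0077, 0.1745]
tcp_rot: [-1.957, 1.595, 0.806]
force: [-1.2, -1.8, 3.0]
width: 0.276
```

Run:
```python
from ik import *
log()
```

```text
{'t': 19.783, 'th': 0.532, 'ph': 44.97, 'r': 0.073, 'Ft': -0.178, 'Fr': 3.343, 'Fy': 1.512, 'M': 0.253, 'width': 0.276} Tc/.085 N for L=.15,.17,.19: [np.float64(0.75), np.float64(0.98), np.float64(1.22)]
```

Emit:
move_arm:
  steps:
    - [15, 0.9, 0, -0.3, 0, -0.017, 0]
    - [15, 1.8, 0, -0.6, 0, -0.035, 0]
    - [15, 2.7, 0, -0.9, 0, -0.052, 0]

```text
time: 20.03
ee_pos: [0.6947, 0.0078, 0.1749]
tcp_rot: [-1.918, 1.56, 0.856]
force: [-4.5, 7.6, 7.7]
width: 0.273
```

```bash
python3 -c "
from ik import *
log()"
```

```text
{'t': 20.033, 'th': 0.543, 'ph': 48.307, 'r': 0.073, 'Ft': -11.138, 'Fr': 2.251, 'Fy': 2.813, 'M': -0.866, 'width': 0.273} Tc/.085 N for L=.15,.17,.19: [np.float64(14.94), np.float64(17.6), np.float64(20.26)]
```

Emit:
move_arm:
  steps:
    - [15, 0.9, 0, -0.3, 0, -0.017, 0]
    - [15, 1.8, 0, -0.6, 0, -0.035, 0]
    - [15, 2.7, 0, -0.9, 0, -0.052, 0]

```text
time: 20.28
ee_pos: [0.6948, 0.0075, 0.1751]
tcp_rot: [-1.879, 1.524, 0.903]
force: [-6.5, 13.5, 9.5]
width: 0.275
```

```bash
python3 -c "
from ik import *
log()"
```

```text
{'t': 20.283, 'th': 0.558, 'ph': 51.576, 'r': 0.073, 'Ft': -17.38, 'Fr': 0.38, 'Fy': 3.584, 'M': -1.623, 'width': 0.275} Tc/.085 N for L=.15,.17,.19: [np.float64(20.34), np.float64(24.23), np.float64(28.11)]
```

Emit:
move_arm:
  steps:
    - [15, 0.9, 0, -0.3, 0, -0.017, 0]
    - [15, 1.8, 0, -0.6, 0, -0.035, 0]

```text
time: 20.45
ee_pos: [0.6951, 0.0061, 0.1743]
tcp_rot: [-1.854, 1.503, 0.931]
force: [-6.9, 12.8, 9.7]
width: 0.278
```

```bash
python3 -c "
from ik import *
log()"
```

```text
{'t': 20.45, 'th': 0.59, 'ph': 53.558, 'r': 0.073, 'Ft': -17.009, 'Fr': 0.343, 'Fy': 4.139, 'M': -1.44, 'width': 0.278} Tc/.085 N for L=.15,.17,.19: [np.float64(21.36), np.float64(25.15), np.float64(28.95)]
```

Emit:
move_arm:
  steps:
    - [15, 0.9, 0, -0.3, 0, -0.017, 0]
    - [15, 1.8, 0, -0.6, 0, -0.035, 0]
    - [15, 2.7, 0, -0.9, 0, -0.052, 0]

```text
time: 20.7
ee_pos: [0.6955, 0.0038, 0.173]
tcp_rot: [-1.816, 1.471, 0.972]
force: [-5.7, 13.9, 9.7]
width: 0.276
```

```bash
python3 -c "
from ik import *
log()"
```

```text
{'t': 20.7, 'th': 0.638, 'ph': 56.573, 'r': 0.073, 'Ft': -17.674, 'Fr': -0.976, 'Fy': 2.747, 'M': -1.738, 'width': 0.276} Tc/.085 N for L=.15,.17,.19: [np.float64(18.51), np.float64(22.34), np.float64(26.17)]
```

Emit:
move_arm:
  steps:
    - [15, 0.9, 0, -0.3, 0, -0.017, 0]
    - [15, 1.8, 0, -0.6, 0, -0.035, 0]
    - [15, 2.7, 0, -0.9, 0, -0.052, 0]

```text
time: 20.95
ee_pos: [0.6961, 0.0014, 0.1714]
tcp_rot: [-1.777, 1.44, 1.012]
force: [-6.3, 13.5, 9.7]
width: 0.275
```

```bash
python3 -c "
from ik import *
log()"
```

```text
{'t': 20.95, 'th': 0.692, 'ph': 59.529, 'r': 0.073, 'Ft': -17.381, 'Fr': -1.746, 'Fy': 3.399, 'M': -1.664, 'width': 0.275} Tc/.085 N for L=.15,.17,.19: [np.float64(18.03), np.float64(21.74), np.float64(25.44)]
```

Emit:
move_arm:
  steps:
    - [15, 0.9, 0, -0.3, 0, -0.017, 0]
    - [15, 1.8, 0, -0.6, 0, -0.035, 0]
    - [15, 2.7, 0, -0.9, 0, -0.052, 0]

```text
time: 21.2
ee_pos: [0.6965, -0.0008, 0.1698]
tcp_rot: [-1.738, 1.408, 1.05]
force: [-5.8, 14.0, 11.4]
width: 0.274
```

```bash
python3 -c "
from ik import *
log()"
```

```text
{'t': 21.2, 'th': 0.743, 'ph': 62.514, 'r': 0.073, 'Ft': -18.68, 'Fr': -1.648, 'Fy': 2.824, 'M': -1.594, 'width': 0.274} Tc/.085 N for L=.15,.17,.19: [np.float64(22.0), np.float64(26.0), np.float64(29.99)]
```

```bash
cat > un.py <<'E'
from ik import *
c=arm.calibration("wrist");K=c["intrinsics"];TC=c["tool_from_camera"]
AL=np.radians(np.arange(-10,150,.25));Y=np.linspace(-.0105,.0105,22)
def strip(im,p,r):
    g=cv2.cvtColor(im,cv2.COLOR_BGR2GRAY).astype(np.float32);R=Ro.from_rotvec(r).as_matrix()
    A,YY=np.meshgrid(AL,Y,indexing='ij')
    s=np.stack([FC[0]-.085*np.sin(A),FC[1]+YY,FC[2]+.085*np.cos(A)],-1)
    w=o+s[...,:1]*ex+s[...,1:2]*ey+s[...,2:]*np.array([0,0,1])
    n=-np.sin(A)[...,None]*ex+np.cos(A)[...,None]*np.array([0,0,1])
    cam=(w-p)@R; cam=(cam-TC[:3,3])@TC[:3,:3]
    co=np.array(p)+R@TC[:3,3]; v=co-w; vis=(v*n).sum(-1)/np.linalg.norm(v,axis=-1)>.25
    u=K[0,0]*cam[...,0]/cam[...,2]+K[0,2];vv=K[1,1]*cam[...,1]/cam[...,2]+K[1,2]
    S_=cv2.remap(g,u.astype(np.float32),vv.astype(np.float32),1)
    vis&=(vv<360)&(vv>5)
    S_=S_-cv2.GaussianBlur(S_,(0,0),6); 
    return S_,vis.all(1)
def rot(a,b,lo=-20,hi=60):
    (A,va),(B,vb)=a,b;best=[]
    for k in range(int(lo*4),int(hi*4)+1):
        i=np.arange(len(AL));j=i+k;ok=(j>=0)&(j<len(AL));i,j=i[ok],j[ok];m=va[i]&vb[j]
        if m.sum()<80: continue
        x=A[i[m]].ravel();y=B[j[m]].ravel();best.append((np.corrcoef(x,y)[0,1],k/4,m.sum()/4))
    best.sort(reverse=True);return best[:4]
E
python3 - <<'E'
from un import *
log()
ob=arm.get_obs();im,d=arm.capture("wrist");cv2.imwrite("pics/w11.png",im[:,:,::-1])
print(ob["ee_pos"],ob["tcp_rot"])
I={"w6":([.6947,.0131,.1754],[-1.893,1.542,.884]),"w7":([.6977,-.0058,.1649],[-1.696,1.37,1.093]),"w8":([.6963,.0094,.1755],[-1.955,1.591,.806]),"w9":([.6949,.0076,.1747],[-1.955,1.593,.809]),"w10":([.6982,-.0084,.1629],[-1.605,1.298,1.171]),"w11":(ob["ee_pos"],ob["tcp_rot"])}
T={k:strip(cv2.imread(f"pics/{k}.png"),np.array(p),np.array(r)) for k,(p,r) in I.items()}
for k,(s,v) in T.items(): print(k,np.degrees(AL[v][[0,-1]]))
for a,b in(("w6","w7"),("w7","w8"),("w6","w8"),("w8","w9"),("w9","w10"),("w10","w11"),("w9","w11")):
    print(a,b,rot(T[a],T[b]))
E
```

```text
{'t': 21.2, 'th': 0.743, 'ph': 62.514, 'r': 0.073, 'Ft': -18.68, 'Fr': -1.648, 'Fy': 2.824, 'M': -1.594, 'width': 0.274} Tc/.085 N for L=.15,.17,.19: [np.float64(22.0), np.float64(26.0), np.float64(29.99)]
[ 0.6965 -0.0008  0.1698] [-1.7385  1.4078  1.0501]
w6 [ 16.25 116.  ]
w7 [ 36.  133.5]
w8 [ 15.5  113.25]
w9 [ 17.25 113.75]
w10 [ 38.75 139.25]
w11 [ 28. 129.]
w6 w7 [(np.float64(0.8865264758833681), 58.5, np.float64(59.0)), (np.float64(0.8861986425771998), 58.25, np.float64(59.25)), (np.float64(0.8857209728665034), 58.75, np.float64(58.75)), (np.float64(0.8845018910577084), 58.0, np.float64(59.5))]
w7 w8 [(np.float64(0.9555840359772905), 42.0, np.float64(35.5)), (np.float64(0.9552958707663297), 41.75, np.float64(35.75)), (np.float64(0.95511050258307), 42.25, np.float64(35.25)), (np.float64(0.95478330914415), 40.0, np.float64(37.5))]
w6 w8 [(np.float64(0.9578191044993672), 26.5, np.float64(70.75)), (np.float64(0.956729738359779), 26.25, np.float64(71.0)), (np.float64(0.9546867507345689), 26.75, np.float64(70.5)), (np.float64(0.9518808557849713), 26.0, np.float64(71.25))]
w8 w9 [(
[... 281 characters left out ...]
, np.float64(55.25)), (np.float64(0.9196961259001625), -19.75, np.float64(55.5)), (np.float64(0.9189660320928071), -19.5, np.float64(55.75)), (np.float64(0.918128713414356), -19.25, np.float64(56.0))]
w10 w11 [(np.float64(0.9410523921493245), -10.25, np.float64(100.75)), (np.float64(0.9407719796595414), -10.5, np.float64(100.75)), (np.float64(0.9406482147946829), -10.0, np.float64(100.5)), (np.float64(0.9398876464519965), -10.75, np.float64(100.75))]
w9 w11 [(np.float64(0.92758404634609), -20.0, np.float64(66.0)), (np.float64(0.9271753394348813), -19.75, np.float64(66.25)), (np.float64(0.9266617324421624), -19.5, np.float64(66.5)), (np.float64(0.9260698348175975), -19.25, np.float64(66.75))]
```

```bash
sed -i 's/S_=S_-cv2.GaussianBlur(S_,(0,0),6); /S_=S_[:,4:-4]; S_=cv2.GaussianBlur(S_,(0,0),1)-cv2.GaussianBlur(S_,(1,0) if 0 else (1,81),sigmaX=0.1,sigmaY=12)/' un.py
cat >> un.py <<'E'
I={"w6":([.6947,.0131,.1754],[-1.893,1.542,.884]),"w7":([.6977,-.0058,.1649],[-1.696,1.37,1.093]),"w8":([.6963,.0094,.1755],[-1.955,1.591,.806]),"w9":([.6949,.0076,.1747],[-1.955,1.593,.809]),"w10":([.6982,-.0084,.1629],[-1.605,1.298,1.171]),"w11":([ 0.6965,-0.0008,0.1698],[-1.7385,1.4078,1.0501])}
E
python3 - <<'E'
from un import *
T={k:strip(cv2.imread(f"pics/{k}.png"),np.array(p),np.array(r)) for k,(p,r) in I.items()}
for a,b in(("w6","w7"),("w7","w8"),("w6","w8"),("w8","w9"),("w9","w10"),("w10","w11"),("w9","w11")):
    print(a,b,[tuple(np.round(x,2).tolist()) for x in rot(T[a],T[b])])
cv2.imwrite("pics/strips.png",np.hstack([np.clip(cv2.resize(T[k][0]*8+128,(110,600)),0,255) for k in I]))
E
```

```text
w6 w7 [(0.82, 19.75, 97.75), (0.79, 19.5, 97.75), (0.78, 20.0, 97.5), (0.69, 19.25, 97.75)]
w7 w8 [(0.55, 6.5, 71.0), (0.54, 6.75, 70.75), (0.5, 6.25, 71.25), (0.48, 7.0, 70.5)]
w6 w8 [(0.73, 26.25, 71.0), (0.73, 26.5, 70.75), (0.67, 26.0, 71.25), (0.66, 26.75, 70.5)]
w8 w9 [(0.7, 24.75, 73.75), (0.68, 25.0, 73.5), (0.65, 24.5, 74.0), (0.6, 25.25, 73.25)]
w9 w10 [(0.8, 22.5, 96.75), (0.78, 22.75, 96.75), (0.76, 22.25, 96.75), (0.71, 23.0, 96.75)]
w10 w11 [(0.64, 11.0, 79.5), (0.62, 10.75, 79.75), (0.61, 11.25, 79.25), (0.56, 10.5, 80.0)]
w9 w11 [(0.82, 33.5, 78.5), (0.8, 33.25, 78.75), (0.79, 33.75, 78.25), (0.73, 33.0, 79.0)][ WARN:0@1.307] global loadsave.cpp:1063 imwrite_ Unsupported depth image for selected encoder is fallbacked to CV_8U.
```

View pics/strips.png

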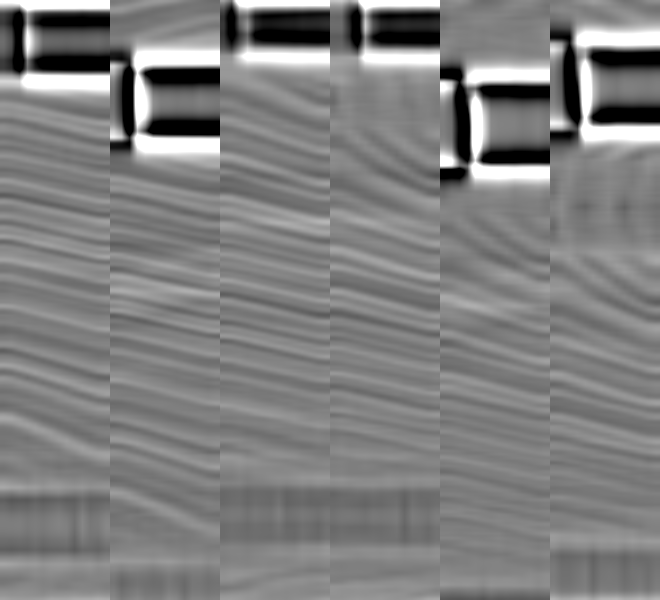

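Emit:
move_arm:
  steps:
    - [15, 0.9, 0, -0.3, 0, -0.017, 0]
    - [15, 1.8, 0, -0.6, 0, -0.035, 0]
    - [15, 2.7, 0, -0.9, 0, -0.052, 0]

```text
time: 21.5
ee_pos: [0.697, -0.0031, 0.1679]
tcp_rot: [-1.699, 1.376, 1.087]
force: [-6.1, 11.7, 9.9]
width: 0.273
```

```bash
python3 -c "
from ik import *
log()"
```

```text
{'t': 21.5, 'th': 0.797, 'ph': 65.48, 'r': 0.073, 'Ft': -15.942, 'Fr': -2.165, 'Fy': 3.602, 'M': -1.458, 'width': 0.273} Tc/.085 N for L=.15,.17,.19: [np.float64(16.28), np.float64(19.64), np.float64(23.0)]
```

Emit:
move_arm:
  steps:
    - [15, 0.9, 0, -0.3, 0, -0.017, 0]
    - [15, 1.8, 0, -0.6, 0, -0.035, 0]
    - [15, 2.7, 0, -0.9, 0, -0.052, 0]

```text
time: 21.75
ee_pos: [0.6975, -0.0053, 0.1658]
tcp_rot: [-1.66, 1.343, 1.123]
force: [-6.3, 13.8, 10.9]
width: 0.277
```

```bash
python3 -c "
from ik import *
log()"
```

```text
{'t': 21.75, 'th': 0.851, 'ph': 68.443, 'r': 0.073, 'Ft': -17.97, 'Fr': -3.941, 'Fy': 3.37, 'M': -1.712, 'width': 0.277} Tc/.085 N for L=.15,.17,.19: [np.float64(17.23), np.float64(20.9), np.float64(24.57)]
```

Emit:
move_arm:
  steps:
    - [15, 0.9, 0, -0.3, 0, -0.017, 0]
    - [15, 1.8, 0, -0.6, 0, -0.035, 0]
    - [15, 2.7, 0, -0.9, 0, -0.052, 0]

```text
time: 22.0
ee_pos: [0.6979, -0.0073, 0.1638]
tcp_rot: [-1.62, 1.31, 1.158]
force: [-5.7, 12.7, 12.4]
width: 0.274
```

```bash
python3 -c "
from ik import *
log()"
```

```text
{'t': 22.0, 'th': 0.903, 'ph': 71.415, 'r': 0.073, 'Ft': -18.173, 'Fr': -3.035, 'Fy': 2.975, 'M': -1.685, 'width': 0.274} Tc/.085 N for L=.15,.17,.19: [np.float64(18.5), np.float64(22.29), np.float64(26.08)]
```

Emit:
move_arm:
  grip_force: 45
  steps:
    - [15, -4, 0, 0.8, 0, 0, 0]
    - [15, -4, 0, 0.8, 0, 0, 0]
    - [45, -4, 0, 0.8, 0, 0, 0]
    - [45, -4, 0, 0.8, 0, 0, 0]
    - [45, -5.9, 0, 2.6, 0, 0.118, 0]
    - [45, -8.8, 0, 4.1, 0, 0.177, 0]
    - [45, -11.5, 0, 5.9, 0, 0.236, 0]
    - [45, -14.2, 0, 7.7, 0, 0.295, 0]
    - [45, -16.7, 0, 9.8, 0, 0.353, 0]
    - [45, -19.1, 0, 11.9, 0, 0.412, 0]
    - [45, -20.5, 0, 13.3, 0, 0.454, 0]
    - [45, -20.5, 0, 13.3, 0, 0.454, 0]
    - [45, -20.5, 0, 13.3, 0, 0.454, 0]

```text
time: 23.08
ee_pos: [0.6956, 0.0083, 0.1754]
tcp_rot: [-1.959, 1.596, 0.8]
force: [-0.6, 0.4, -0.1]
width: 0.529
```

```bash
cat >> un.py <<'E'
def snap(name,prev,prevpose,lo=-10,hi=50):
    ob=arm.get_obs();p,r=ob["ee_pos"],ob["tcp_rot"];im,d=arm.capture("wrist");cv2.imwrite(f"pics/{name}.png",im[:,:,::-1]);print(name,[round(float(v),4) for v in p],[round(float(v),4) for v in r])
    print([tuple(np.round(x,2).tolist()) for x in rot(strip(cv2.imread(f"pics/{prev}.png"),*map(np.array,prevpose)),strip(im[:,:,::-1].copy(),p,r),lo,hi)])
E
python3 - <<'E'
from un import *
log();snap("w12","w11",I["w11"])
E
```

```text
{'t': 23.083, 'th': 0.521, 'ph': 44.731, 'r': 0.074, 'Ft': -0.355, 'Fr': -0.323, 'Fy': 0.517, 'M': 0.311, 'width': 0.529} Tc/.085 N for L=.15,.17,.19: [np.float64(0.28), np.float64(0.34), np.float64(0.41)]
w12 [0.6956, 0.0083, 0.1754] [-1.9588, 1.596, 0.7995]
[(0.34, 8.25, 77.0), (0.33, 8.0, 77.25), (0.32, 8.5, 76.75), (0.31, 7.75, 77.5)]
```

Emit:
move_arm:
  steps:
    - [30, 0, 0, 0, 0, 0, 0]
    - [15, 0, 0, 0, 0, 0, 0]
    - [15, 0, 0, 0, 0, 0, 0]
    - [15, 0, 0, 0, 0, 0, 0]
    - [15, 0, 0, 0, 0, 0, 0]
    - [15, 0.9, 0, -0.3, 0, -0.017, 0]
    - [15, 1.8, 0, -0.6, 0, -0.035, 0]
    - [15, 2.7, 0, -0.9, 0, -0.052, 0]

```text
time: 23.8
ee_pos: [0.6948, 0.0075, 0.1743]
tcp_rot: [-1.921, 1.562, 0.853]
force: [-4.0, 6.7, 1.3]
width: 0.274
```

```bash
python3 -c "
from ik import *
log()"
```

```text
{'t': 23.8, 'th': 0.549, 'ph': 48.059, 'r': 0.073, 'Ft': -6.993, 'Fr': -2.782, 'Fy': 2.56, 'M': 0.036, 'width': 0.274} Tc/.085 N for L=.15,.17,.19: [np.float64(12.45), np.float64(13.84), np.float64(15.23)]
```

Emit:
move_arm:
  steps:
    - [15, 0.9, 0, -0.3, 0, -0.017, 0]
    - [15, 1.8, 0, -0.6, 0, -0.035, 0]

```text
time: 23.97
ee_pos: [0.6948, 0.0075, 0.1746]
tcp_rot: [-1.894, 1.538, 0.885]
force: [-4.6, 12.9, 2.8]
width: 0.273
```

```bash
python3 -c "
from ik import *
log()"
```

```text
{'t': 23.967, 'th': 0.557, 'ph': 50.274, 'r': 0.073, 'Ft': -13.014, 'Fr': -4.826, 'Fy': 1.913, 'M': -0.739, 'width': 0.273} Tc/.085 N for L=.15,.17,.19: [np.float64(17.03), np.float64(19.58), np.float64(22.12)]
```

Emit:
move_arm:
  steps:
    - [15, 0.9, 0, -0.3, 0, -0.017, 0]
    - [15, 1.8, 0, -0.6, 0, -0.035, 0]

```text
time: 24.13
ee_pos: [0.6949, 0.0069, 0.1745]
tcp_rot: [-1.869, 1.516, 0.915]
force: [-6.1, 12.4, 4.3]
width: 0.271
```

```bash
python3 -c "
from ik import *
log()"
```

```text
{'t': 24.133, 'th': 0.574, 'ph': 52.386, 'r': 0.073, 'Ft': -13.569, 'Fr': -3.63, 'Fy': 3.473, 'M': -0.757, 'width': 0.271} Tc/.085 N for L=.15,.17,.19: [np.float64(18.48), np.float64(21.21), np.float64(23.93)]
```

Emit:
move_arm:
  steps:
    - [15, 0.9, 0, -0.3, 0, -0.017, 0]
    - [15, 1.8, 0, -0.6, 0, -0.035, 0]

```text
time: 24.3
ee_pos: [0.6952, 0.0051, 0.1735]
tcp_rot: [-1.844, 1.495, 0.942]
force: [-6.0, 11.3, 4.5]
width: 0.273
```

```bash
python3 -c "
from ik import *
log()"
```

```text
{'t': 24.3, 'th': 0.611, 'ph': 54.353, 'r': 0.073, 'Ft': -12.669, 'Fr': -3.35, 'Fy': 3.615, 'M': -0.753, 'width': 0.273} Tc/.085 N for L=.15,.17,.19: [np.float64(16.32), np.float64(18.87), np.float64(21.42)]
```

Emit:
move_arm:
  steps:
    - [15, 0.9, 0, -0.3, 0, -0.017, 0]
    - [15, 1.8, 0, -0.6, 0, -0.035, 0]

```text
time: 24.47
ee_pos: [0.6956, 0.0035, 0.1724]
tcp_rot: [-1.818, 1.474, 0.969]
force: [-7.0, 11.4, 4.7]
width: 0.274
```

```bash
python3 -c "
from ik import *
log()"
```

```text
{'t': 24.467, 'th': 0.646, 'ph': 56.351, 'r': 0.073, 'Ft': -12.833, 'Fr': -3.814, 'Fy': 4.521, 'M': -0.793, 'width': 0.274} Tc/.085 N for L=.15,.17,.19: [np.float64(15.88), np.float64(18.43), np.float64(20.98)]
```

Emit:
move_arm:
  steps:
    - [15, 0.9, 0, -0.3, 0, -0.017, 0]
    - [15, 1.8, 0, -0.6, 0, -0.035, 0]

```text
time: 24.63
ee_pos: [0.696, 0.0018, 0.1713]
tcp_rot: [-1.792, 1.453, 0.996]
force: [-5.5, 10.9, 4.2]
width: 0.276
```

```bash
python3 -c "
from un import *
log();snap('w13','w12',([0.6956,0.0083,0.1754],[-1.9588,1.596,0.7995]))"
```

```text
{'t': 24.633, 'th': 0.683, 'ph': 58.349, 'r': 0.073, 'Ft': -11.775, 'Fr': -4.139, 'Fy': 3.14, 'M': -0.88, 'width': 0.276} Tc/.085 N for L=.15,.17,.19: [np.float64(11.91), np.float64(14.2), np.float64(16.5)]
w13 [0.696, 0.0018, 0.1713] [-1.7923, 1.453, 0.9961]
[(0.92, 8.5, 96.75), (0.92, 8.75, 97.0), (0.89, 8.25, 96.5), (0.88, 9.0, 97.25)]
```

```bash
sed -i 's/L=.15,.17,.19/L=.11,.12,.15/; s/for L in(.15,.17,.19)\])$/for L in(.11,.12,.15)])/' ik.py; python3 -c "
from ik import *
log()"
```

```text
{'t': 24.683, 'th': 0.691, 'ph': 58.457, 'r': 0.073, 'Ft': -12.14, 'Fr': -1.1, 'Fy': 3.042, 'M': -1.293, 'width': 0.274} Tc/.085 N for L=.11,.12,.15: [np.float64(4.54), np.float64(5.85), np.float64(9.78)]
```

Emit:
move_arm:
  steps:
    - [15, 0.9, 0, -0.3, 0, -0.017, 0]
    - [15, 1.8, 0, -0.6, 0, -0.035, 0]

```text
time: 24.85
ee_pos: [0.6963, 0.0002, 0.1702]
tcp_rot: [-1.767, 1.432, 1.022]
force: [-5.8, 11.4, 4.9]
width: 0.274
```

```bash
python3 -c "
from ik import *
log()"
```

```text
{'t': 24.85, 'th': 0.719, 'ph': 60.332, 'r': 0.073, 'Ft': -12.547, 'Fr': -4.402, 'Fy': 3.38, 'M': -0.801, 'width': 0.274} Tc/.085 N for L=.11,.12,.15: [np.float64(9.64), np.float64(10.86), np.float64(14.53)]
```

Emit:
move_arm:
  steps:
    - [15, 0.9, 0, -0.3, 0, -0.017, 0]
    - [15, 1.8, 0, -0.6, 0, -0.035, 0]

```text
time: 25.02
ee_pos: [0.6967, -0.0013, 0.169]
tcp_rot: [-1.74, 1.41, 1.048]
force: [-5.3, 8.8, 3.7]
width: 0.272
```

```bash
python3 -c "
from ik import *
log()"
```

```text
{'t': 25.017, 'th': 0.755, 'ph': 62.338, 'r': 0.072, 'Ft': -9.568, 'Fr': -3.969, 'Fy': 3.401, 'M': -0.663, 'width': 0.272} Tc/.085 N for L=.11,.12,.15: [np.float64(5.17), np.float64(6.08), np.float64(8.82)]
```

Emit:
move_arm:
  steps:
    - [15, 0.9, 0, -0.3, 0, -0.017, 0]
    - [15, 1.8, 0, -0.6, 0, -0.035, 0]

```text
time: 25.18
ee_pos: [0.697, -0.0028, 0.1677]
tcp_rot: [-1.714, 1.389, 1.073]
force: [-4.8, 9.4, 4.9]
width: 0.274
```

```bash
python3 -c "
from ik import *
log()"
```

```text
{'t': 25.183, 'th': 0.791, 'ph': 64.343, 'r': 0.072, 'Ft': -10.61, 'Fr': -3.826, 'Fy': 2.81, 'M': -0.744, 'width': 0.274} Tc/.085 N for L=.11,.12,.15: [np.float64(6.35), np.float64(7.38), np.float64(10.48)]
```

Emit:
move_arm:
  steps:
    - [15, 0.9, 0, -0.3, 0, -0.017, 0]

```text
time: 25.27
ee_pos: [0.6972, -0.0036, 0.167]
tcp_rot: [-1.701, 1.378, 1.085]
force: [-5.5, 10.1, 5.1]
width: 0.274
```

```bash
python3 -c "
from ik import *
log()"
```

```text
{'t': 25.267, 'th': 0.81, 'ph': 65.319, 'r': 0.072, 'Ft': -11.295, 'Fr': -4.409, 'Fy': 3.347, 'M': -1.014, 'width': 0.274} Tc/.085 N for L=.11,.12,.15: [np.float64(4.31), np.float64(5.4), np.float64(8.67)]
```

Emit:
move_arm:
  steps:
    - [15, 0.9, 0, -0.3, 0, -0.017, 0]

```text
time: 25.35
ee_pos: [0.6973, -0.0043, 0.1664]
tcp_rot: [-1.688, 1.368, 1.097]
force: [-5.3, 9.0, 3.9]
width: 0.274
```

```bash
python3 -c "
from ik import *
log()"
```

```text
{'t': 25.35, 'th': 0.827, 'ph': 66.286, 'r': 0.072, 'Ft': -9.599, 'Fr': -4.64, 'Fy': 3.402, 'M': -0.857, 'width': 0.274} Tc/.085 N for L=.11,.12,.15: [np.float64(2.5), np.float64(3.39), np.float64(6.07)]
```

Run:
```python
from un import *
snap('w14','w13',([0.696,0.0018,0.1713],[-1.7923,1.453,0.9961]));log()
# (total, Tc at .15, Tc at .19) moving samples
D=[]
for th,a,b in((.621,5.56,6.22),(.674,7.87,9.1),(.726,6.9,7.85),(.779,7.49,8.61),(.831,7.43,8.5),(.902,5.21,5.76),(.985,8.98,10.53)):D.append((.458+(th-.537)*.96,a,b,2))
for th,a,b in((.564,11.51,14.8),(.607,12.04,16.5),(.649,15.78,20.79),(.695,15.77,20.98),(.738,19.22,25.49),(.782,17.44,23.83),(.832,19.66,26.42),(.879,19.52,26.67),(.927,21.46,29.4)):D.append((.89+(th-.533),a,b,3))
for th,a,b in((.59,21.36,28.95),(.638,18.51,26.17),(.692,18.03,25.44),(.743,22.,29.99),(.797,16.28,23.),(.851,17.23,24.57),(.903,18.5,26.08)):D.append((1.283+(th-.55)*.97,a,b,4))
for th,a,b in((.574,18.48,23.93),(.611,16.32,21.42),(.646,15.88,20.98),(.683,11.91,16.5),):D.append((1.619+th-.535,a,b,5))
for th,a11,a15 in((.719,9.64,14.53),(.755,5.17,8.82),(.791,6.35,10.48),(.81,4.31,8.67),(.827,2.5,6.07)):D.append((1.619+th-.535,a15,2*a15-a11,5))
D=np.array(D)
def prof(x):
    return np.interp(x,[-.7,-.55,-.4,-.25,0,.25,.4,.55,.7],[0,4,6,4.5,0,-4,-5.5,-3.5,0])
def f(v,full=False):
    L,t0,s=v;y=D[:,1]+(D[:,2]-D[:,1])*(L-.15)/.04
    return y-s*(7+prof(D[:,0]-t0))
for s in(1.,None):
  for t in(1.4,1.6,1.7,1.8):
    if s: r=least_squares(lambda v:f([v[0],v[1],s]),[.12,t],loss='soft_l1')
    else: r=least_squares(f,[.12,t,1.],loss='soft_l1')
    print(s,t,r.x,r.cost)
r=f([.12,1.7,1]);print(np.c_[D[:,0],r+(7+prof(D[:,0]-1.7)),7+prof(D[:,0]-1.7)].round(2))
```

```text
w14 [0.6973, -0.0043, 0.1664] [-1.6878, 1.3678, 1.0971]
[(0.88, 8.25, 99.75), (0.87, 8.5, 99.75), (0.86, 8.0, 99.75), (0.82, 8.75, 99.75)]
{'t': 25.4, 'th': 0.836, 'ph': 66.388, 'r': 0.072, 'Ft': -9.835, 'Fr': -2.02, 'Fy': 2.373, 'M': -1.347, 'width': 0.275} Tc/.085 N for L=.11,.12,.15: [np.float64(-1.63), np.float64(-0.61), np.float64(2.46)]
1.0 1.4 [0.1023 1.7018] 28.76867598900177
1.0 1.6 [0.1023 1.7018] 28.768675989001768
1.0 1.7 [0.1023 1.7018] 28.768675989001768
1.0 1.8 [0.1023 1.7018] 28.768675989001768
None 1.4 [0.0845 1.661  0.7272] 23.797704781257785
None 1.6 [0.0846 1.661  0.7289] 23.79764775276094
None 1.7 [0.0845 1.661  0.7272] 23.79770466314018
None 1.8 [0.0846 1.661  0.7289] 23.797651332266685
[[ 0.54  5.06  7.  ]
 [ 0.59  6.95  7.  ]
 [ 0.64  6.19  7.  ]
 [ 0.69  6.65  7.  ]
 [ 0.74  6.63  7.  ]
 [ 0.81  4.8   7.  ]
 [ 0.89  7.82  7.  ]
 [ 0.92  9.04  7.  ]
 [ 0.96  8.69  7.  ]
 [ 1.01 12.02  7.16]
 [ 1.05 11.86  8.39]
 [ 1.1  14.52  9.53]
 [ 1.14 12.65 10.71]
 [ 1.19 14.59 11.52]
 [ 1.24 14.16 12.15]
 [ 1.28 15.51 12.79]
 [ 1.32 15.67 12.78]
 [ 1.37 12.76 12.32]
 [ 1.42 12.47 11.79]
 [ 1.47 16.01 11.14]
 [ 1.52 11.24 10.19]
 [ 1.57 11.73  9.25]
 [ 1.63 12.82  8.34]
 [ 1.66 14.39  7.76]
 [ 1.69 12.5   7.09]
 [ 1.73 12.06  6.52]
 [ 1.77  8.47  5.93]
 [ 1.8  10.86  5.35]
 [ 1.84  6.08  4.78]
 [ 1.88  7.38  4.2 ]
 [ 1.89  5.4   3.9 ]
 [ 1.91  3.39  3.62]]
```

Emit:
move_arm:
  steps:
    - [15, -1.2, 0, 0.3, 0, 0, 0]
    - [15, -2, 0, 0.5, 0, 0, 0]
    - [15, -2, 0, 0.5, 0, 0, 0]

```text
time: 25.65
ee_pos: [0.6975, -0.005, 0.1655]
tcp_rot: [-1.691, 1.374, 1.092]
force: [-2.9, 5.0, 0.7]
width: 0.275
```

```bash
python3 -c "
from ik import *
log()"
```

```text
{'t': 25.65, 'th': 0.841, 'ph': 65.916, 'r': 0.072, 'Ft': -4.158, 'Fr': -3.661, 'Fy': 1.844, 'M': -0.485, 'width': 0.275} Tc/.085 N for L=.11,.12,.15: [np.float64(-3.86), np.float64(-3.52), np.float64(-2.52)]
```

Emit:
move_arm:
  grip_force: 20
  steps:
    - [15, -0.6, 0, 0, 0, 0, 0]
    - [15, -0.6, 0, 0, 0, 0, 0]
    - [30, -0.6, 0, 0, 0, 0, 0]
    - [50, -0.6, 0, 0, 0, 0, 0]
    - [50, -0.6, 0, 0, 0, 0, 0]
    - [50, -0.6, 0, 0, 0, 0, 0]

```text
time: 26.15
ee_pos: [0.6987, -0.0063, 0.1657]
tcp_rot: [-1.691, 1.377, 1.085]
force: [0.1, -0.8, -0.6]
width: 0.585
```

```bash
python3 -c "
from un import *
log();snap('w15','w14',([0.6973,-0.0043,0.1664],[-1.6878,1.3678,1.0971]))"
```

```text
{'t': 26.15, 'th': 0.852, 'ph': 65.674, 'r': 0.074, 'Ft': 1.008, 'Fr': 0.238, 'Fy': 0.067, 'M': 0.343, 'width': 0.585} Tc/.085 N for L=.11,.12,.15: [np.float64(-3.36), np.float64(-3.46), np.float64(-3.78)]
w15 [0.6987, -0.0063, 0.1657] [-1.6913, 1.3773, 1.0851]
[(0.95, 1.0, 98.75), (0.94, 0.75, 99.0), (0.93, 1.25, 98.5), (0.9, 0.5, 99.25)]
```

View pics/w15.png

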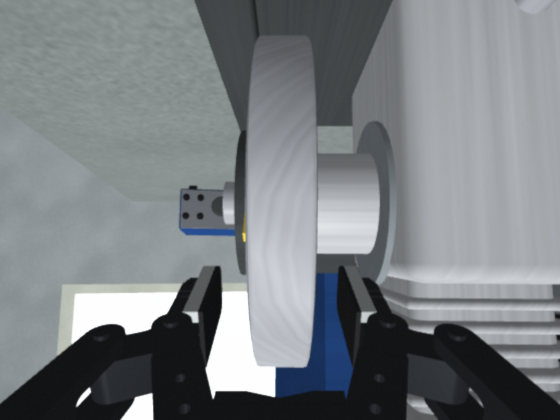

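Run:
```python
from un import *
I.update({"w12":([0.6956,0.0083,0.1754],[-1.9588,1.596,0.7995]),"w13":([0.696,0.0018,0.1713],[-1.7923,1.453,0.9961]),"w14":([0.6973,-0.0043,0.1664],[-1.6878,1.3678,1.0971]),"w15":([0.6987,-0.0063,0.1657],[-1.6913,1.3773,1.0851])})
T={k:strip(cv2.imread(f"pics/{k}.png"),np.array(p),np.array(r)) for k,(p,r) in I.items()}
for a,b in(("w11","w13"),("w11","w14"),("w10","w13"),("w10","w14"),("w9","w12"),("w9","w13"),("w7","w10"),("w6","w9"),("w7","w9"),("w11","w15"),("w10","w15")):
    print(a,b,[tuple(np.round(x,2).tolist()) for x in rot(T[a],T[b],0,75)[:2]])
```

```text
w11 w13 [(0.44, 16.75, 81.0), (0.44, 17.0, 80.75)]
w11 w14 [(0.6, 25.0, 80.75), (0.6, 25.25, 80.5)]
w10 w13 [(0.62, 27.75, 59.0), (0.61, 28.0, 58.75)]
w10 w14 [(0.59, 36.25, 58.5), (0.59, 36.0, 58.75)]
w9 w12 [(0.79, 41.75, 54.5), (0.78, 42.0, 54.25)]
w9 w13 [(0.85, 50.5, 57.75), (0.84, 50.25, 58.0)]
w7 w10 [(0.61, 73.75, 30.0), (0.59, 73.5, 30.25)]
w6 w9 [(0.74, 51.0, 47.0), (0.74, 51.25, 46.75)]
w7 w9 [(0.66, 31.25, 47.0), (0.64, 31.5, 46.75)]
w11 w15 [(0.64, 26.0, 80.0), (0.64, 26.25, 79.75)]
w10 w15 [(0.58, 37.25, 57.75), (0.58, 37.0, 58.0)]
```

Emit:
move_arm:
  steps:
    - [50, 0, 0, -15, 0, 0, 0]
    - [50, 0, 0, -35, 0, 0, 0]
    - [50, 0, 0, -60, 0, 0, 0]
    - [50, 0, 0, -80, 0, 0, 0]
    - [50, 0, 0, -90, 0, 0, 0]
    - [50, -20, 0, -100, 0, 0, 0]
    - [50, -50, 0, -110, 0, 0, 0]
    - [50, -80, 0, -120, 0, 0, 0]
    - [50, -110, 0, -130, 0, 0, 0]
    - [50, -140, 0, -140, 0, 0, 0]
    - [50, -140, 0, -140, 0, 0, 0]
    - [50, -140, 0, -140, 0, 0, 0]
    - [50, -140, 0, -140, 0, 0, 0]

```text
time: 27.28
ee_pos: [0.6751, -0.0738, 0.3163]
tcp_rot: [-1.706, 1.338, 1.05]
force: [0.6, 0.1, 0.1]
width: 0.586
```

Run:
```python
from ik import *
ob=arm.get_obs();print(ob["time"],ob["ee_pos"],S(ob["ee_pos"]),ob["force"],ob["qpos"])
for n in("scene","top","wrist"):
    im,d=arm.capture(n);cv2.imwrite(f"pics/{n}20.png",im[:,:,::-1])
im=cv2.imread("pics/scene20.png");im0=cv2.imread("pics/scene4.png")
cv2.imwrite("pics/fin.png",np.hstack([cv2.resize(a[110:250,200:340],None,fx=2.8,fy=2.8,interpolation=2) for a in(im0,im)]))
a=cv2.imread("pics/top0.png");b=cv2.imread("pics/top20.png");cv2.imwrite("pics/fint.png",np.hstack([cv2.resize(x[90:270,200:450],None,fx=1.59,fy=1.59) for x in(a,b)]))
```

```text
27.2833 [ 0.6751 -0.0738  0.3163] [-0.0964 -0.0618  0.3163] [0.5732 0.1375 0.0549] [-0.4723  0.7679  1.0303  0.9407  2.0358  2.557 ]
```

View pics/fin.png

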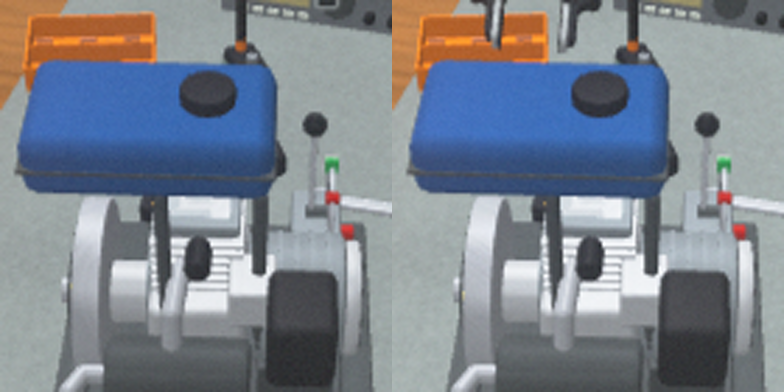

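View pics/fint.png

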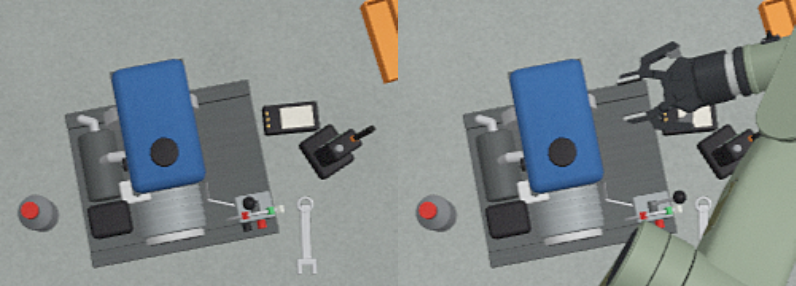

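View pics/wrist20.png

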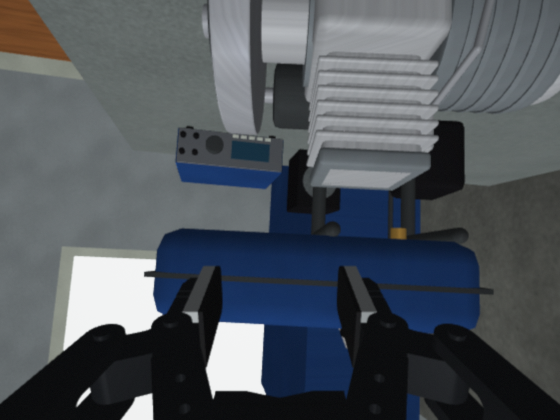

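Emit:
move_arm:
  steps:
    - [50, -138, 0, -142, 0, 0, -0.06]
    - [50, -136, 0, -144, 0, 0, -0.14]
    - [50, -136, 0, -146, 0, 0, -0.2]
    - [50, -136, 0, -146, 0, 0, -0.2]
    - [50, -136, 0, -146, 0, 0, -0.2]

```text
time: 27.85
ee_pos: [0.6452, -0.1375, 0.448]
tcp_rot: [-1.806, 1.12, 0.903]
force: [0.1, 0.2, 0.2]
width: 0.583
```

Run:
```python
from ik import *
ob=arm.get_obs();print(ob["time"],S(ob["ee_pos"]),ob["force"],ob["qpos"],ob["joint_vel"])
```

```text
27.85 [-0.1526 -0.0195  0.448 ] [0.0779 0.1634 0.1675] [-0.5612  0.7296  0.782   1.0582  2.2519  2.557 ] [-0.1525 -0.1427  0.0596  0.027   0.153   0.0013]
```

Emit:
move_arm:
  steps:
    - [50, 70, 0, 70, 0, 0, -0.1]
    - [50, 70, 0, 70, 0, 0, -0.2]
    - [50, 70, 0, 70, 0, 0, -0.3]
    - [50, 70, 0, 70, 0, 0, -0.3]
    - [50, 70, 0, 70, 0, 0, -0.3]
    - [50, 70, 0, 70, 0, 0, -0.3]

```text
time: 28.35
ee_pos: [0.6594, -0.0979, 0.3577]
tcp_rot: [-1.909, 0.821, 0.726]
force: [-0.8, -0.4, -0.5]
width: 0.585
```

Run:
```python
from ik import *
ob=arm.get_obs();print(ob["time"],S(ob["ee_pos"]),ob["force"],ob["qpos"],ob["joint_vel"])
im,d=arm.capture("scene");cv2.imwrite("pics/s21.png",im[:,:,::-1])
```

```text
28.35 [-0.1168 -0.0415  0.3577] [-0.8333 -0.3934 -0.5479] [-0.5101  0.7355  0.9894  0.9562  2.0956  2.0746] [-0.0077 -0.0129 -0.0274 -0.0009 -0.0029 -0.0115]
```

View pics/s21.png

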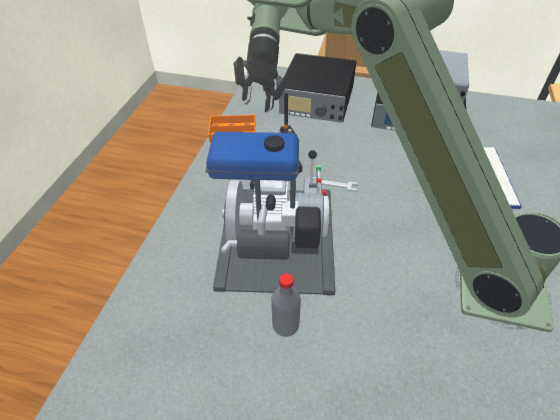

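The arm is at rest and clear of everything: the gripper is above and beside the tank (around pixel 260,90), and the lever, bottle and handheld look undisturbed.

```bash
python3 -c "
from cell import arm
print(arm.hand_in())"
```

```text
the job is handed in; nothing more can be done
None
```

I set the throttle to the green idle mark first, then turned the flywheel slowly in five pinch strokes along its arrows until the compression had peaked and fallen away. I handed the job in at about 28 s. Nothing fell and the gripper touched nothing at the end.

- **Throttle:** different views put the lever between -0.34 and -0.385 rad against the -0.35 target. The knob measurements lean towards slightly past the mark (about -0.37), and I left it there.
- **Flywheel angle:** tracking the rim texture in the wrist pictures gave a total turn of about 1.93 rad. The wheel moved about 1° forward as I let go.
- **Resistance:** it was roughly flat near 7 N, rose to about 14–16 N around 1.3 rad, and was down to about 3–6 N at the end.
- **Top dead centre:** a fit to those readings puts it at about 1.66–1.70 rad, so the wheel stands about 0.2–0.25 rad past it.

**Weak points in the checks:**
- The torque readings scattered by about 1.5 N and depended on where I assumed the force sensor sits. The first stroke's readings did not fit the same value as the rest.
- A no-load reading after release suggested I had under-read the final resistance by 1–3 N. By force alone the wheel could be nearer to 0.1 rad past top dead centre.
- The peak came out somewhat above the stated 13 N.
- While backing away, the last joint came within 0.003 rad of its range limit. I moved it well clear before handing in.

The last pictures showed the tank, radio, battery, oil bottle and spanner where they stood at the start, though the arm partly hid the battery, radio and spanner in the top view.

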